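Scoop a grinding ball into the milling jar

ROBOT

A 6-joint arm with a two-finger parallel gripper is mounted at the origin on the work surface. World frame = base frame: x ahead of the robot, y to its left, z up, the work surface at z = 0. Lengths are in m, angles in rad, forces in N, time in s.
With the tool pointing down it reaches from about 0.375 to 0.9 m from the base axis. Payload 3.1 kg.
Tool frame: the origin (TCP) lies midway between the tips of the shut fingers; the grasp point (between the pads) lies 19 mm behind it; z points along the fingers, y is the direction in which the jaws open and shut (so a half turn about z gives the same grasp; the last joint's range is limited). The gripper opens to 85 mm and grips with 20 to 120 N. Pads are 22 mm wide; open, the fingers measure 114 mm over their backs; the gripper's body (76 mm by 85 mm) begins 54 mm behind the grasp point. The pads swing forward as they close: fully open they stand 13 mm farther back than shut.
Start: joints at [0.939, 0.527, 1.433, -0, 1.181, -0.178], TCP at [0.274, 0.562, 0.198] pointing down, gripper open.
Joint ranges: [-3.08, 3.08], [-0.75, 2.2], [0.22, 2.44], [-1.43, 4.57], [0, 2.65], [-2.85, 2.85]. Speed limits (rad/s): [2.79, 2.79, 3.14, 3.14, 3.14, 3.14].

INTERFACE

Orientations are given as a unit quaternion [x, y, z, w].
In Python, from station import manip gives the robot as it stands.
- The arm moves only by the tool servo_tool, never from a script. Its argument "motion" is a list of rows, each a list of 7 numbers: the shift along the tool's x, y, z in mm, then the turn, a rotation vector about the tool's x, y, z in rad, then the opening, from -1 (shut) to 1 (fully open), so that 0 is half open. In form: [[x, y, z, rx, ry, rz, hand], ...]. A call has 1 to 12 rows; each row shifts and turns the pose as measured when the row begins, along the tool's axes as they then stand; what a row does not reach is not made up. A row lasts 1/12 s, in which the tool goes at most 41.7 mm and 7.16 degrees, less where a joint would pass 70% of its speed; a pose out of reach is approached as far as the arm can. A call with a gripper value outside its range is refused whole. The fingers move at their own pace and stop on an object; "grip_force" is the grip in N (left out, the last holds). Time passes only in rows, so rows that do not move let the fingers close. It gives the time, the measured TCP pose, the force and the opening at its end, in the units of the state.
- manip.sense(): the state, without advancing time (a new reading comes with each control period).
- manip.snapshot(name): name is "scene" or "top"; returns a dict with "frame" (420x560x3 uint8, red, green, blue), "mtx" (3x3 intrinsics, pixels), "world_from_camera" (4x4, takes a point from camera to world coordinates). Camera axes: x right, y up, looking along -z (the intrinsics and any distortion apply to the point x, -y, -z); pixel columns grow to the right and rows downward; lengths in m; the calibration is good to about 2 mm. A picture is of the moment at which its call begins. There is no depth.
- manip.sign_off(): hands the job in, once; it reports no verdict.
The state is a dict: "t": time; "q": joint angles; "qd": joint speeds; "tau": joint torques, N m; "tcp_pos": TCP position; "tool_rot": TCP orientation; "force": force on the tool from outside, world axes, zero at the start; "ft_torque": the same for the moment, N m; "finger_gap": opening from 0.0 (shut) to 1.0 (fully open).
Only numpy, scipy, OpenCV 4.12 (cv2) and the standard library are available. Lean on these libraries where they do the work, as an engineer would, in place of code of your own. Each camera call takes 0.05 s, during which the arm holds its last target.

TASK

Use the scoop to get a grinding ball (one or more) out of the narrow-necked storage jar and tip it gently, from close above, into the steel milling jar, without touching the balls with the gripper or spilling any on the bench. Then put the scoop back in its dock, standing on the tray floor and pushed nose first between the converging walls right up to the stop, and let go. Leave the milling jar where it stands and the other things on the bench undisturbed.

Things in the scene. Friction and masses are not known exactly. Their poses are not given: they have to be found in the camera images.
- jar_mouth (a point): Storage jar: clear round plastic jar with the balls in it, fixed to the bench in a black rubber base. Body 136 mm across outside, 128 inside; above 80 mm the shoulder narrows to an open neck (from 94 mm up) 98 mm across outside, 90 inside. This point: centre of the mouth, at the rim, 110 mm above the bench, z up; its yaw means nothing.
- jar_floor (a point): Centre of the storage jar's flat inner floor, 5 mm above the bench, on the jar's upright axis, 105 mm below jar_mouth.
- ball0_center (a point): One of four equal smooth white ceramic grinding balls, 30 mm in diameter, 50 g, slippery (friction about 0.2), lying loose on the storage jar's floor at the start, free to roll. This point is its centre; its orientation means nothing.
- ball1_center (a point): One of four equal smooth white ceramic grinding balls, 30 mm in diameter, 50 g, slippery (friction about 0.2), lying loose on the storage jar's floor at the start, free to roll. This point is its centre; its orientation means nothing.
- ball2_center (a point): One of four equal smooth white ceramic grinding balls, 30 mm in diameter, 50 g, slippery (friction about 0.2), lying loose on the storage jar's floor at the start, free to roll. This point is its centre; its orientation means nothing.
- ball3_center (a point): One of four equal smooth white ceramic grinding balls, 30 mm in diameter, 50 g, slippery (friction about 0.2), lying loose on the storage jar's floor at the start, free to roll. This point is its centre; its orientation means nothing.
- scoop_grip (a point): Scoop: centre of its black plastic grip, a flat upright bar 10 mm thick (along the scoop's x), 24 mm wide (y) and 90 mm long (z). This point is 165 mm above the underside of the scoop's flat floor and 40 mm below the top of the grip. +x points forward to the open nose, z up along the handle, square to the floor of the bowl. The scoop weighs about 0.13 kg.
- scoop_bowl (a point): Middle of the scoop's steel bowl, 17 mm above its underside; axes as scoop_grip (which is 18 mm back, 148 mm up). Bowl: square tray 48 mm long (x), 44 wide outside, 39 inside (y), floor 2 mm thick, back wall 27 mm high, sides 25 mm high sloping to 12 at the nose. The open nose edge is 28 mm ahead of this point, the heel 20 mm behind. A strap 18 mm wide, 4 thick rises from the heel to the grip.
- scoop_nose (a point): Middle of the scoop's open nose edge, at its underside, 46 mm ahead of the grip's centre line; axes as scoop_grip. The scoop stands by itself on its flat floor. A ball rides safely in the bowl with the nose tipped up 15 degrees or more, and rolls out over the nose when it is tipped down.
- dock_home (a point): Scoop dock: low aluminium tray fixed to the bench; floor 4 mm thick, two 30 mm high side walls that converge into a straight throat 49 mm wide ending at a stop. This point, on the tray's floor and centre line, is where the centre of the underside of the scoop's bowl (24 mm behind the nose edge) lies when home, nose against the stop. +x points into the throat to the stop, 24 mm ahead.
- dock_open (a point): Centre of the dock's open end, on the tray's floor: the side walls are 91 mm apart here and converge over 65 mm along +x to the start of the 60 mm long throat. dock_home is 101 mm ahead along +x. At the start the scoop stands upright in the throat, nose towards the stop and 8 to 30 mm short of it.
- pot_mouth (a point): Milling jar: heavy (2 kg) loose open round steel pot, 104 mm across outside, 84 mm inside, inner floor 12 mm above the bench; empty at the start. This point is the centre of its mouth at the rim, 75 mm above the bench.
- jar_lid: Bystander: white plastic screw lid of the storage jar, 108 mm across, 22 mm high, lying on the bench; origin at the centre of its underside.
- pot_lid: Bystander: steel lid of the milling jar with a centre knob, 104 mm across, 34 mm high; origin at the centre of its underside.
- pen: Bystander: marker pen lying on the bench, 139 mm long, 18 mm high; origin under its middle, x along the pen.
- forceps: Bystander: steel forceps lying on the bench, 140 mm long, 6 mm high; origin under the middle, x along them.
- beaker: Bystander: glass beaker, 72 mm across, 95 mm high; origin at the centre of its underside.
- wash_bottle: Bystander: white wash bottle with a bent red spout, 66 mm across, 200 mm high; origin at the centre of its underside.
Mind the look-alikes: they are no part of the job. Leave any pink or red look-alike of the part that bears pot_mouth alone.

How it is judged:
On the way, in this order (a step that is already met when the one before it is completed fails the run):
1. a ball lies in the scoop's bowl, lifted clear above the rim of the storage jar (((z of ball0_center in the frame of jar_mouth above 0.015 m and distance between ball0_center and scoop_bowl below 0.03 m) or (z of ball1_center in the frame of jar_mouth above 0.015 m and distance between ball1_center and scoop_bowl below 0.03 m) or (z of ball2_center in the frame of jar_mouth above 0.015 m and distance between ball2_center and scoop_bowl below 0.03 m) or (z of ball3_center in the frame of jar_mouth above 0.015 m and distance between ball3_center and scoop_bowl below 0.03 m))), for 0.2 s.
2. a ball lies inside the milling jar (((horizontal distance between ball0_center and pot_mouth below 0.04 m and z of ball0_center in the frame of pot_mouth below -0.012 m) or (horizontal distance between ball1_center and pot_mouth below 0.04 m and z of ball1_center in the frame of pot_mouth below -0.012 m) or (horizontal distance between ball2_center and pot_mouth below 0.04 m and z of ball2_center in the frame of pot_mouth below -0.012 m) or (horizontal distance between ball3_center and pot_mouth below 0.04 m and z of ball3_center in the frame of pot_mouth below -0.012 m))), for 0.2 s.
At the end, for the whole second after the job is handed in: At least one ball in the milling jar, the others in it or in the storage jar; scoop upright (6 deg) on the dock floor, nose first, in line (7 deg, 6 mm), nose within 9 mm of the stop; milling jar upright, within 30 mm of its start (((horizontal distance between ball0_center and pot_mouth below 0.04 m and z of ball0_center in the frame of pot_mouth below -0.012 m) or (horizontal distance between ball1_center and pot_mouth below 0.04 m and z of ball1_center in the frame of pot_mouth below -0.012 m) or (horizontal distance between ball2_center and pot_mouth below 0.04 m and z of ball2_center in the frame of pot_mouth below -0.012 m) or (horizontal distance between ball3_center and pot_mouth below 0.04 m and z of ball3_center in the frame of pot_mouth below -0.012 m)) and ((horizontal distance between ball0_center and pot_mouth below 0.04 m and z of ball0_center in the frame of pot_mouth below -0.012 m) or (horizontal distance between ball0_center and jar_mouth below 0.064 m and z of ball0_center in the frame of jar_mouth below -0.02 m)) and ((horizontal distance between ball1_center and pot_mouth below 0.04 m and z of ball1_center in the frame of pot_mouth below -0.012 m) or (horizontal distance between ball1_center and jar_mouth below 0.064 m and z of ball1_center in the frame of jar_mouth below -0.02 m)) and ((horizontal distance between ball2_center and pot_mouth below 0.04 m and z of ball2_center in the frame of pot_mouth below -0.012 m) or (horizontal distance between ball2_center and jar_mouth below 0.064 m and z of ball2_center in the frame of jar_mouth below -0.02 m)) and ((horizontal distance between ball3_center and pot_mouth below 0.04 m and z of ball3_center in the frame of pot_mouth below -0.012 m) or (horizontal distance between ball3_center and jar_mouth below 0.064 m and z of ball3_center in the frame of jar_mouth below -0.02 m)) and x of scoop_bowl in the frame of dock_home between -0.013 and 0.004 m and y of scoop_bowl in the frame of dock_home between -0.006 and 0.006 m and z of scoop_bowl in the frame of dock_home below 0.022 m and angle between scoop_bowl's own z axis and vertical below 0.1 rad and angle between the x axis of scoop_bowl and the x axis of dock_home, either way round below 0.12 rad and x of scoop_grip in the frame of dock_home below 0 m and angle between pot_mouth's own z axis and vertical below 0.05 rad and distance of pot_mouth from where it was at the start of the episode below 0.03 m); the robot touches nothing.
It fails at once if the gripper's fingers touch a ball (contact force between the fingers and ball0 above 0.3 N or contact force between the fingers and ball1 above 0.3 N or contact force between the fingers and ball2 above 0.3 N or contact force between the fingers and ball3 above 0.3 N).
It fails at once if a ball is dropped from high up (it moves faster than 1.8 m/s, a fall of some 16 cm) (linear speed of any of ball0, ball1, ball2, ball3 above 1.8 m/s).
It fails at once if the milling jar is pushed more than 30 mm or tipped (distance of pot_mouth from where it was at the start of the episode above 0.03 m or angle between pot_mouth's own z axis and vertical above 0.3 rad).
It fails at once if a bystander is pushed more than 40 mm or knocked over (distance of any of jar_lid, pot_lid, pen, forceps, beaker, wash_bottle from where it was at the start of the episode above 0.04 m or angle between any of beaker, wash_bottle's own z axis and vertical above 0.5 rad).
It also fails if it takes over 64 s, if anything falls off the work surface, if the arm or the gripper's body presses on something with over 40 N, if the wrist force passes 120 N, or if a joint passes its speed limit or range.

## Working session

There is one attempt and no reset: what is moved stays moved. The work goes in short steps, Python scripts to look and compute and a tool call to move; the robot and the scene stay as the last step left them, time stands still between calls to the robot, and variables do not carry over. Pictures are saved under pics/ and viewed, and the job is handed in when it is done.

Besides the shell and the picture viewer there is one more tool, called after "Emit:" by a JSON object that holds its "method" and its "body", one argument or row to a line. servo_tool: Moves the arm, as the interface text tells. Its arguments: {"type":"object","properties":{"motion":{"type":"array"},"grip_force":{"type":"number"}},"required":["motion"]}

```bash
mkdir -p pics; ls
cat > h.py <<'E'
from station import manip
import cv2, numpy as np
def snap(name,out):
    s=manip.snapshot(name); cv2.imwrite('pics/'+out,s['frame'][:,:,::-1]); np.savez('pics/'+out[:-4]+'.npz',**{k:np.array(s[k]) for k in('frame','mtx','world_from_camera')})
    return s
def ray(s,u,v):
    K=np.array(s['mtx']);T=np.array(s['world_from_camera'])
    d=np.linalg.inv(K)@[u,v,1]; d=np.array([d[0],-d[1],-d[2]])
    return T[:3,3],T[:3,:3]@d
def at_z(s,u,v,z):
    o,d=ray(s,u,v); return o+d*(z-o[2])/d[2]
def proj(s,p):
    K=np.array(s['mtx']);T=np.array(s['world_from_camera'])
    c=T[:3,:3].T@(np.array(p)-T[:3,3]); q=K@[c[0],-c[1],-c[2]]; return q[:2]/q[2]
E
python3 - <<'E'
from h import *
for n in('scene','top'):
    s=snap(n,n+'0.png'); print(np.array(s['mtx']).round(1).tolist(),np.array(s['world_from_camera']).round(3).tolist(), s.keys())
print(manip.sense())
E
```

```text
pics
[[452.0, 0.0, 277.8], [0.0, 452.0, 216.7], [0.0, 0.0, 1.0]] [[-0.648, -0.51, 0.566, 1.211], [0.762, -0.416, 0.497, 0.632], [-0.018, 0.753, 0.658, 0.917], [0.0, 0.0, 0.0, 1.0]] dict_keys(['frame', 'mtx', 'world_from_camera'])
[[527.3, 0.0, 274.0], [0.0, 527.3, 204.3], [0.0, 0.0, 1.0]] [[0.071, 0.977, -0.199, 0.277], [-0.997, 0.071, -0.01, 0.009], [0.004, 0.199, 0.98, 1.31], [0.0, 0.0, 0.0, 1.0]] dict_keys(['frame', 'mtx', 'world_from_camera'])
{'t': 0.1, 'q': array([ 9.38479284e-01,  5.28384285e-01,  1.43378398e+00,  1.27402852e-05,
        1.18140183e+00, -1.78524738e-01]), 'qd': array([-0.0014646 , -0.00078245, -0.00509157, -0.00108729,  0.00105574,
        0.00054136]), 'tau': array([-2.56994383e-05, -4.43301344e+01, -1.78587073e+01, -1.80839493e-04,
        3.91321068e-03, -3.39403428e-06]), 'tcp_pos': array([0.27354148, 0.56116799, 0.19722161]), 'tool_rot': array([ 2.24956571e-01,  9.74368290e-01, -9.06247113e-04, -3.95369854e-04]), 'force': array([0.37029678, 0.15148183, 0.20346857]), 'ft_torque': array([-0.00272178,  0.02069663, -0.01988296]), 'finger_gap': 1.0030514819484997}
```

View pics/scene0.png

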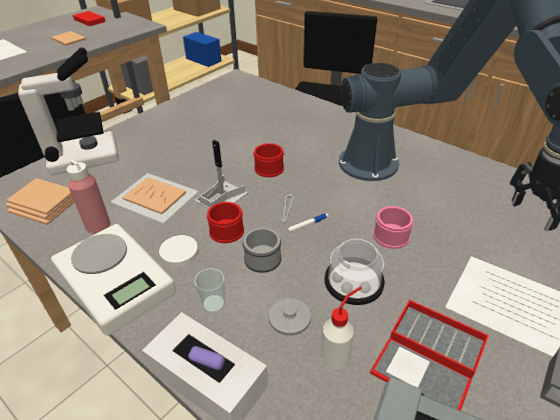

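View pics/top0.png

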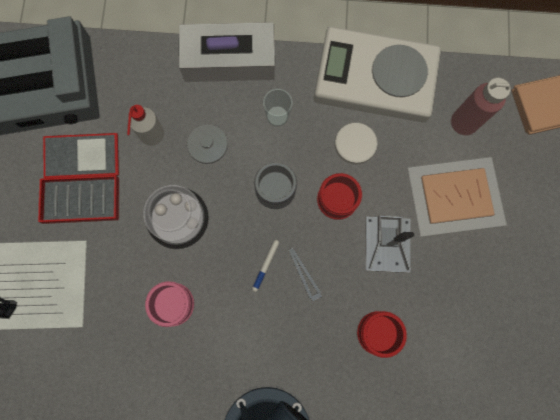

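Run:
```python
import cv2
a=cv2.imread('pics/top0.png');b=cv2.imread('pics/scene0.png')
cv2.imwrite('pics/z_dock.png',cv2.resize(a[200:290,345:430],None,fx=6.5,fy=6.5,interpolation=2))
cv2.imwrite('pics/z_jar.png',cv2.resize(a[160:270,130:310],None,fx=4.4,fy=4.4,interpolation=2))
cv2.imwrite('pics/z_sdock.png',cv2.resize(b[130:220,185:260],None,fx=6.5,fy=6.5,interpolation=2))
cv2.imwrite('pics/z_sjar.png',cv2.resize(b[220:310,230:400],None,fx=4.6,fy=4.6,interpolation=2))
```

```text
(no output)
```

View pics/z_dock.png

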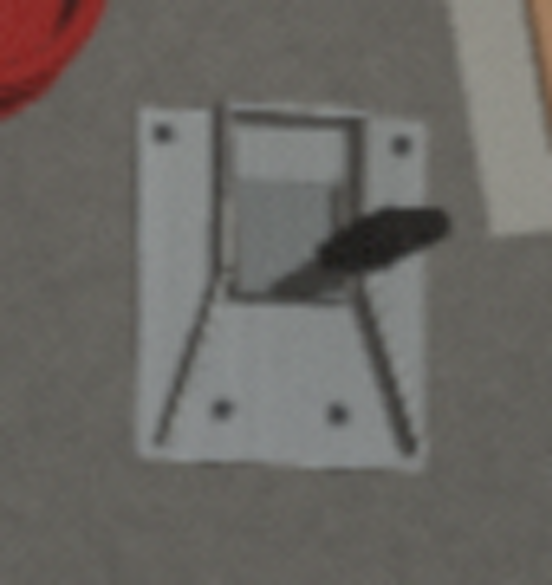

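View pics/z_jar.png

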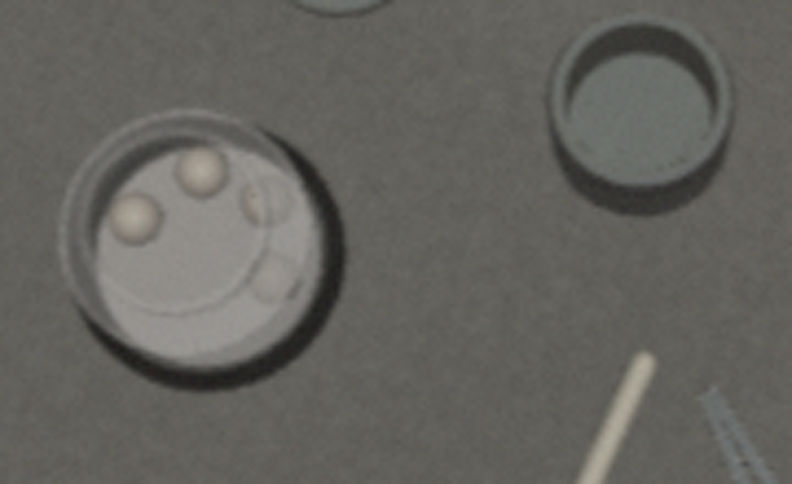

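View pics/z_sdock.png

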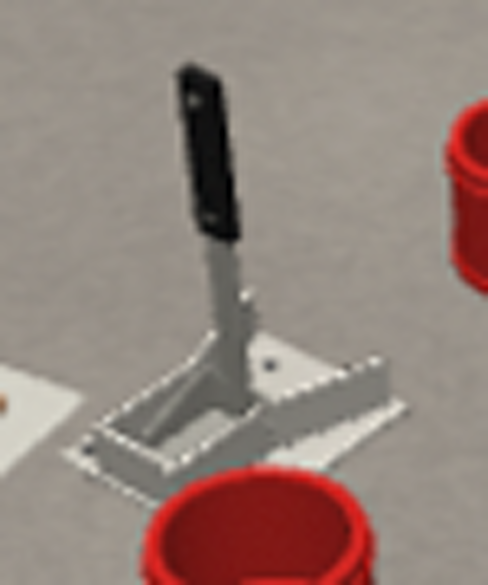

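View pics/z_sjar.png

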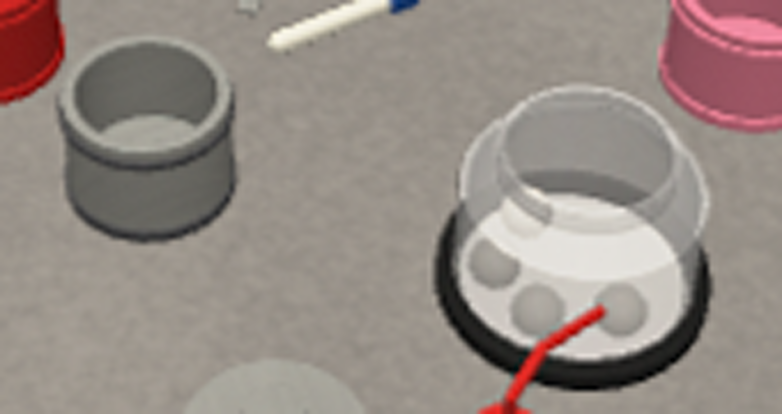

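```bash
cat > ov.py <<'E'
from h import *
class S(dict): pass
def load(n): z=np.load('pics/'+n+'.npz'); return {k:z[k] for k in z.files}
def overlay(s,items,crop,f,out):
    x0,y0,x1,y1=crop
    im=cv2.resize(np.ascontiguousarray(s['frame'][y0:y1,x0:x1,::-1]),None,fx=f,fy=f,interpolation=2)
    for pts,col,closed in items:
        q=np.array([(proj(s,p)-[x0,y0]+.5)*f for p in pts])
        cv2.polylines(im,[np.round(q*8).astype(np.int32).reshape(-1,1,2)],closed,col,1,cv2.LINE_AA,3)
    cv2.imwrite('pics/'+out,im)
def circ(x,y,z,r): 
    t=np.linspace(0,2*np.pi,60,endpoint=False); return [(x+r*np.cos(a),y+r*np.sin(a),z) for a in t]
E
python3 - <<'E'
from ov import *
s=load('top0');b=load('scene0')
print('pot',at_z(s,275.5,183.4,.075), at_z(b,230+146/4.6,220+103/4.6,.075))
# jar base/rim
print('jarrim scene',at_z(b,230+587/4.6,220+152/4.6,.11))
f=lambda u,v:(345+u/6.5,200+v/6.5)
for uv in[(138,107),(425,120),(138,460),(425,468)]: print('tray',at_z(s,*f(*uv),.004))
print('wall throat top', at_z(s,*f(222,102),.034),at_z(s,*f(357,118),.034),at_z(s,*f(222,272),.034),at_z(s,*f(360,285),.034),at_z(s,*f(157,440),.034),at_z(s,*f(408,452),.034))
print('balls',[at_z(s,130+u/4.4,160+v/4.4,.02).round(4) for u,v in[(134,219),(202,172),(264,199),(275,278)]])
print('griptop', at_z(s,*f(435,215),.209))
E
```

```text
pot [0.57891453 0.02142257 0.075     ] [0.59318587 0.03017995 0.075     ]
jarrim scene [0.49645246 0.26405508 0.11      ]
tray [ 0.52740635 -0.21165611  0.004     ]
tray [ 0.53030856 -0.32271574  0.004     ]
tray [ 0.39142662 -0.21663615  0.004     ]
tray [ 0.39621234 -0.32539342  0.004     ]
wall throat top [ 0.52587293 -0.238254    0.034     ] [ 0.52340719 -0.28941051  0.034     ] [ 0.46114099 -0.24030897  0.034     ] [ 0.45996023 -0.29205122  0.034     ] [ 0.3966907  -0.21822546  0.034     ] [ 0.39893438 -0.31130432  0.034     ]
balls [array([0.5043, 0.3027, 0.02  ]), array([0.5341, 0.2673, 0.02  ]), array([0.5211, 0.2306, 0.02  ]), array([0.4764, 0.2198, 0.02  ])]
griptop [ 0.459491   -0.27455117  0.209     ]
```

```bash
cat > o1.py <<'E'
from ov import *
import sys
px,py,jx,jy=map(float,sys.argv[1:5])
it=[(circ(px,py,.075,.052),(0,255,0),True),(circ(px,py,.075,.042),(0,255,0),True),(circ(px,py,.012,.042),(0,255,255),True),
(circ(jx,jy,.11,.049),(0,0,255),True),(circ(jx,jy,.08,.068),(255,0,255),True),(circ(jx,jy,.005,.064),(255,255,0),True)]
s=load('top0');b=load('scene0')
overlay(s,it,(130,160,310,270),4.4,'ov_t.png');overlay(b,it,(230,220,400,310),4.6,'ov_s.png')
E
python3 o1.py .582 .022 .505 .262
```

```text
(no output)
```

View pics/ov_t.png

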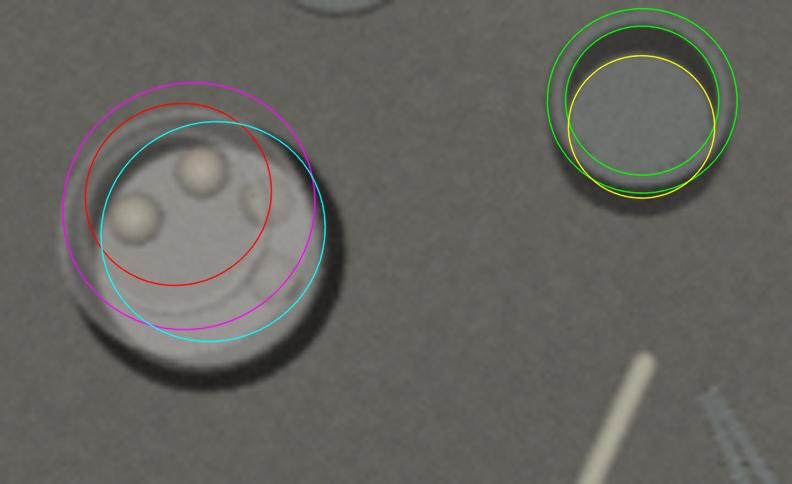

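View pics/ov_s.png

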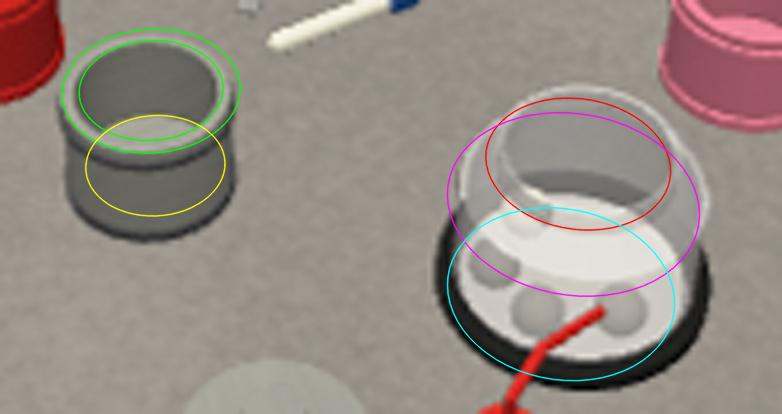

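Run:
```python
from ov import *
s=load('top0');b=load('scene0')
px,py=.582,.022
it=[(circ(px,py,.075,.052),(0,255,0),True),(circ(px,py,.075,.042),(0,255,0),True),(circ(px,py,.012,.042),(0,255,255),True),(circ(px,py,.0,.052),(0,128,255),True)]
overlay(s,it,(245,150,310,215),9,'p_t.png');overlay(b,it,(235,220,295,280),9,'p_s.png')
im=np.hstack([cv2.imread('pics/p_t.png')[:540],cv2.imread('pics/p_s.png')]);cv2.imwrite('pics/p.png',cv2.resize(im,None,fx=.7,fy=.7,interpolation=3))
print(proj(b,(0,0,0)),proj(s,(0,0,0)),proj(b,manip.sense()['tcp_pos']),proj(s,manip.sense()['tcp_pos']))
cv2.imwrite('pics/g.png',np.hstack([cv2.resize(b['frame'][100:220,310:430,::-1],None,fx=3,fy=3),cv2.resize(b['frame'][120:240,440:560,::-1],None,fx=3,fy=3)]))
```

```text
[368.00864315 163.07032367] [266.86424649 432.64063041] [524.20572304 231.51937527] [  6.28779849 293.70175123]
```

View pics/p.png

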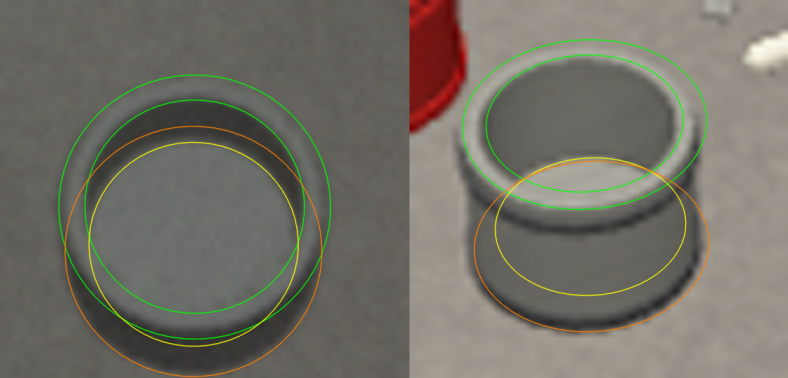

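View pics/g.png

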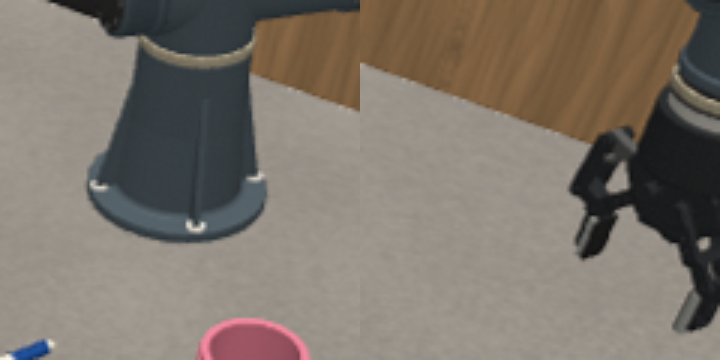

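```bash
python3 o1.py .583 .021 .491 .264
```

```text
(no output)
```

View pics/ov_t.png

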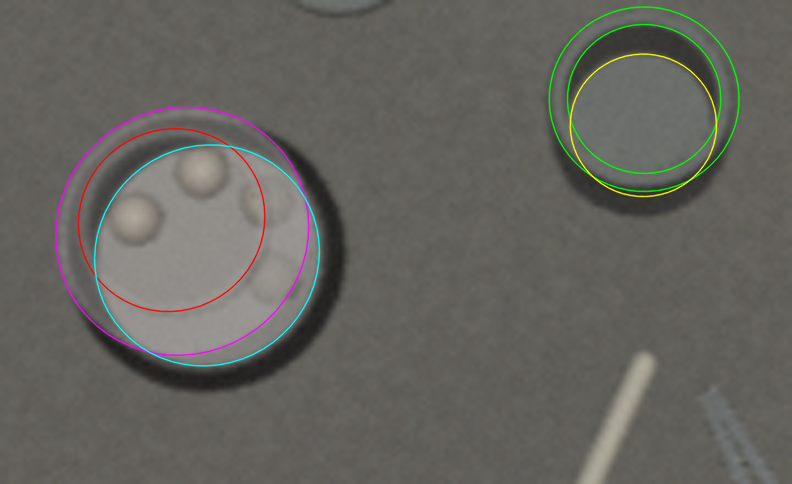

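View pics/ov_s.png

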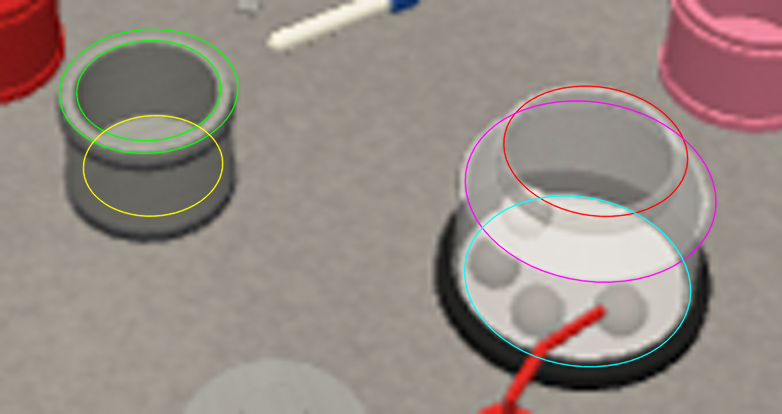

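```bash
cat > o2.py <<'E'
from ov import *
import sys
def box(T,x0,x1,y0,y1,z0,z1):
    c=lambda x,y,z:T(x,y,z)
    return [[c(x0,y0,z0),c(x1,y0,z0),c(x1,y1,z0),c(x0,y1,z0)],[c(x0,y0,z1),c(x1,y0,z1),c(x1,y1,z1),c(x0,y1,z1)]]
def dock(hx,hy,yaw):
    c,s=np.cos(yaw),np.sin(yaw); T=lambda x,y,z:(hx+c*x-s*y,hy+s*x+c*y,z)
    it=[]
    for sg in(1,-1):
        for z in(.004,.034):
            it.append(([T(.024,sg*.0245,z),T(-.036,sg*.0245,z),T(-.101,sg*.0455,z)],(0,255,255) if z<.01 else (0,255,0),False))
    for z in(.004,.034): it.append(([T(.024,.0245,z),T(.024,-.0245,z)],(0,255,255) if z<.01 else (0,255,0),False))
    return it
def scoop(nx,ny,nz,yaw,pitch=0):
    # nose-edge position; pitch>0 = nose up
    c,s=np.cos(yaw),np.sin(yaw); cp,sp=np.cos(pitch),np.sin(pitch)
    def T(x,y,z):
        X=x*cp-z*sp; Z=x*sp+z*cp
        return (nx+c*X-s*y,ny+s*X+c*y,nz+Z)
    it=[(q,(0,0,255),True) for q in box(T,-.051,-.041,-.012,.012,.115,.205)]
    it.append(([T(0,-.022,0),T(0,.022,0),T(-.048,.022,0),T(-.048,-.022,0)],(255,0,255),True))
    it.append(([T(0,-.022,.012),T(-.048,-.022,.025),T(-.048,.022,.025),T(0,.022,.012)],(255,128,0),False))
    it.append(([T(-.046,0,.165),T(-.046,0,.205)],(255,255,255),False))
    return it
if __name__=='__main__':
    a=list(map(float,sys.argv[1:6]));n=sys.argv[6]
    hx,hy,yaw,nx,ny=a;yaw=np.radians(yaw)
    it=dock(hx,hy,yaw)+scoop(nx,ny,.004,yaw)
    s=load('top'+n);b=load('scene'+n)
    overlay(s,it,(350,195,430,285),6.6,'d_t.png');overlay(b,it,(180,130,260,220),6.6,'d_s.png')
    cv2.imwrite('pics/d.png',cv2.resize(np.hstack([cv2.imread('pics/d_t.png'),cv2.imread('pics/d_s.png')]),None,fx=.75,fy=.75,interpolation=3))
E
python3 - <<'E'
from ov import *
s=load('top0');f=lambda u,v:(345+u/6.5,200+v/6.5)
print(at_z(s,*f(287,180),.006),at_z(s,*f(290,298),.006))
E
python3 o2.py .499 -.2655 1.8 .496 -.265 0
```

```text
[ 0.50261706 -0.26962472  0.006     ] [ 0.45704527 -0.27204701  0.006     ]
```

View pics/d.png

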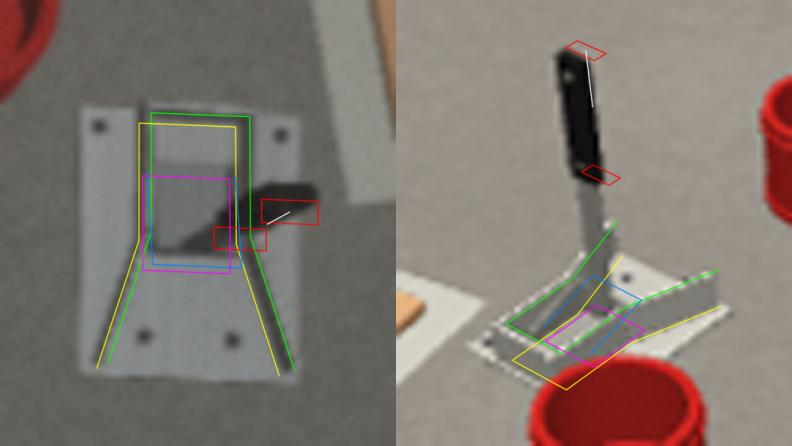

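```bash
python3 o2.py .5005 -.2665 1.8 .502 -.267 0
```

```text
(no output)
```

View pics/d.png

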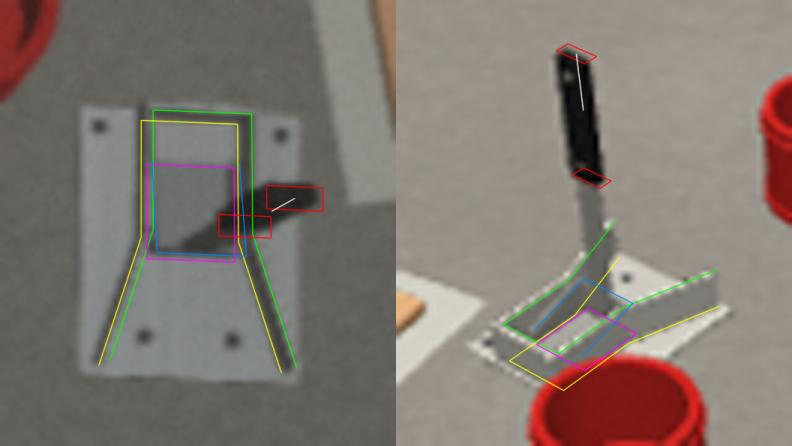

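```bash
cat > plan.py <<'E'
from ov import *
from scipy.spatial.transform import Rotation as Ro
def Rt(phi,p=0):
    """tool rotation: tool y = scoop x (yaw phi deg), tool x = scoop y, nose-up p deg"""
    base=np.array([[0,1,0],[1,0,0],[0,0,-1]],float) # columns tool x,y,z in scoop frame
    return Ro.from_euler('z',phi,degrees=True)*Ro.from_euler('y',-p,degrees=True)*Ro.from_matrix(base)
def state():
    s=manip.sense(); return np.array(s['tcp_pos']),Ro.from_quat(s['tool_rot']),s
def plan(wps,start=None):
    """wps: (pos,R,hand,n rows)"""
    p,R=(start if start else state()[:2]); rows=[]
    for pos,Rg,hand,n in wps:
        pos=np.array(pos)
        rv=(R.inv()*Rg).as_rotvec(); p0,R0=p,R
        for i in range(1,n+1):
            pt=p0+(pos-p0)*i/n; Rtg=R0*Ro.from_rotvec(rv*i/n)
            d=R.inv().apply(pt-p)*1000; w=(R.inv()*Rtg).as_rotvec()
            row=[round(v,1) for v in d]+[round(v,3) for v in w]+[hand]; rows.append(row)
            p=p+R.apply(np.array(row[:3])/1000); R=R*Ro.from_rotvec(row[3:6])
    for i in range(0,len(rows),12): print('CALL',str([[int(v) if v==int(v) else v for v in r] for r in rows[i:i+12]]).replace(' ',''))
    print('end',p.round(4))
    return p,R
def tcp_for_nose(nose,phi,p,off=(0,0,0)):
    """TCP pos for nose edge point world; scoop frame: TCP at (-.046,0,.146) from nose + off"""
    R=Ro.from_euler('z',phi,degrees=True)*Ro.from_euler('y',-p,degrees=True)
    return np.array(nose)+R.apply(np.array([-.046,0,.146])+off)
E
python3 - <<'E'
from plan import *
plan([((.45,.05,.30),Rt(1.8),1,16),((.457,-.2685,.27),Rt(1.8),1,10)])
E
```

```text
CALL [[np.float64(-23.9),np.float64(-23.9),np.float64(-6.4),0,0,np.float64(0.068),1],[np.float64(-25.5),np.float64(-22.2),np.float64(-6.4),0,0,np.float64(0.068),1],[np.float64(-26.9),np.float64(-20.4),np.float64(-6.4),0,0,np.float64(0.068),1],[np.float64(-28.3),np.float64(-18.6),np.float64(-6.3),0,0,np.float64(0.067),1],[np.float64(-29.4),np.float64(-16.6),np.float64(-6.4),np.float64(-0.001),0,np.float64(0.068),1],[np.float64(-30.5),np.float64(-14.6),np.float64(-6.4),0,0,np.float64(0.068),1],[np.float64(-31.4),np.float64(-12.4),np.float64(-6.4),0,0,np.float64(0.068),1],[np.float64(-32.2),np.float64(-10.3),np.float64(-6.4),0,0,np.float64(0.068),1],[np.float64(-32.9),np.float64(-8.1),np.float64(-6.4),0,0,np.float64(0.068),1],[np.float64(-33.3),np.float64(-5.9),np.float64(-6.4),0,0,np.float64(0.067),1],[np.float64(-33.6),np.float64(-3.6),np.float64(-6.4),0,np.float64(0.001),np.float64(0.068),1],[np.float64(-33.7),np.float64(-1.3),np.float64(-6.5),0,0,np.float64(0.068),1]]
CALL [[np.float64(-33.8),1,np.float64(-6.4),0,0,np.float64(0.068),1],[np.float64(-33.7),np.float64(3.3),np.float64(-6.4),np.float64(-0.001),0,np.float64(0.068),1],[np.float64(-33.3),np.float64(5.5),np.float64(-6.5),0,0,np.float64(0.068),1],[np.float64(-32.9),np.float64(7.9),np.float64(-6.4),0,0,np.float64(0.068),1],[np.float64(-31.9),np.float64(-0.3),3,0,0,0,1],[np.float64(-31.8),np.float64(-0.3),3,0,0,0,1],[np.float64(-31.9),np.float64(-0.3),3,0,0,0,1],[np.float64(-31.8),np.float64(-0.3),3,0,0,0,1],[np.float64(-31.9),np.float64(-0.3),3,0,0,0,1],[np.float64(-31.8),np.float64(-0.2),np.float64(2.9),0,0,0,1],[np.float64(-31.9),np.float64(-0.3),3,0,0,0,1],[np.float64(-31.8),np.float64(-0.3),3,0,0,0,1]]
CALL [[np.float64(-31.9),np.float64(-0.3),3,0,0,0,1],[np.float64(-31.8),np.float64(-0.3),3,0,0,0,1]]
end [ 0.457  -0.2685  0.27  ]
```

Emit:
{"method": "servo_tool", "body": {
  "motion": [
    [-24, -24, -7, 0, 0, 0.068, 1],
    [-25, -22, -7, 0, 0, 0.068, 1],
    [-27, -20, -7, 0, 0, 0.068, 1],
    [-28, -18, -6, 0, 0, 0.068, 1],
    [-29, -16, -6, 0, 0, 0.068, 1],
    [-30, -14, -6, 0, 0, 0.068, 1],
    [-31, -12, -6, 0, 0, 0.068, 1],
    [-32, -10, -6, 0, 0, 0.068, 1],
    [-33, -8, -6, 0, 0, 0.068, 1],
    [-33, -6, -6, 0, 0, 0.068, 1],
    [-34, -4, -6, 0, 0, 0.068, 1],
    [-34, -1, -6, 0, 0, 0.068, 1]
  ]
}}

```text
t: 1.1
tcp_pos: [0.3995, 0.1673, 0.2688]
tool_rot: [0.603, 0.797, -0.006, -0.002]
force: [0.4, 0.4, 0.5]
finger_gap: 0.999
```

```bash
sed -i 's/rows\[i:i+12\]\])/rows[i:i+12]])/; s/round(v,1) for/float(round(v,1)) for/; s/round(v,3) for/float(round(v,3)) for/' plan.py
python3 - <<'E'
from plan import *
plan([((.45,.05,.30),Rt(1.8),1,5),((.457,-.2685,.27),Rt(1.8),1,11)])
E
```

```text
CALL [[-25.3,3.3,-6.2,-0.002,0.001,0.049,1],[-25.2,4.5,-6.3,-0.003,0.001,0.049,1],[-24.9,5.8,-6.2,-0.002,0.001,0.048,1],[-24.6,6.9,-6.2,-0.002,0,0.049,1],[-24.2,8.2,-6.3,-0.003,0.001,0.049,1],[-29,-0.3,2.7,0,0,0,1],[-28.9,-0.2,2.8,0,0,0,1],[-29,-0.3,2.7,0,0,0,1],[-28.9,-0.3,2.7,0,0,0,1],[-29,-0.3,2.8,0,0,0,1],[-28.9,-0.2,2.7,0,0,0,1],[-29,-0.3,2.8,0,0,0,1]]
CALL [[-28.9,-0.3,2.7,0,0,0,1],[-29,-0.2,2.7,0,0,0,1],[-29,-0.3,2.8,0,0,0,1],[-28.9,-0.3,2.7,0,0,0,1]]
end [ 0.457  -0.2685  0.27  ]
```

Emit:
{"method": "servo_tool", "body": {
  "motion": [
    [-25.5, 3.5, -6, -0.002, 0.001, 0.05, 1],
    [-25.5, 4.5, -6, -0.002, 0.001, 0.05, 1],
    [-25.5, 6, -6, -0.002, 0.001, 0.05, 1],
    [-25, 7, -6, -0.002, 0, 0.05, 1],
    [-25, 8, -6, -0.002, 0.001, 0.05, 1],
    [-31, 0, 3, 0, 0, 0, 1],
    [-31, 0, 3, 0, 0, 0, 1],
    [-31, 0, 3, 0, 0, 0, 1],
    [-31, 0, 3, 0, 0, 0, 1],
    [-31, 0, 3, 0, 0, 0, 1],
    [-31, 0, 3, 0, 0, 0, 1],
    [-31, 0, 3, 0, 0, 0, 1]
  ]
}}

```text
t: 2.1
tcp_pos: [0.4511, -0.1877, 0.2783]
tool_rot: [0.705, 0.71, -0.0, -0.0]
force: [0.2, 0.1, -0.2]
finger_gap: 1.002
```

Run:
```python
from plan import *
plan([((.457,-.2685,.255),Rt(1.8),1,6)])
```

```text
CALL [[-13.5,0.9,3.9,0,0,-0.004,1],[-13.5,0.8,3.8,0,0,-0.004,1],[-13.5,0.8,3.9,0,0,-0.004,1],[-13.4,0.8,3.9,0,0,-0.004,1],[-13.5,0.6,3.9,0,0,-0.004,1],[-13.5,0.7,3.8,0,0,-0.004,1]]
end [ 0.457  -0.2685  0.255 ]
```

Emit:
{"method": "servo_tool", "body": {
  "motion": [
    [-14.5, 0.9, 4, 0, 0, -0.004, 1],
    [-14.5, 0.9, 4, 0, 0, -0.004, 1],
    [-14.5, 0.8, 4, 0, 0, -0.004, 1],
    [-14, 0.8, 4, 0, 0, -0.004, 1],
    [-14, 0.7, 4, 0, 0, -0.004, 1],
    [-13, 0.7, 4, 0, 0, -0.004, 1],
    [0, 0, 0, 0, 0, 0, 1]
  ]
}}

```text
t: 2.68
tcp_pos: [0.4548, -0.2834, 0.2496]
tool_rot: [0.699, 0.715, -0.001, -0.002]
force: [0.1, 0.7, 0.9]
finger_gap: 1.0
```

Run:
```python
from plan import *
p,R,s=state(); print(p,(Rt(1.8).inv()*R).as_rotvec())
for n in('scene','top'): snap(n,n+'1.png')
b=load('scene1');cv2.imwrite('pics/a1.png',cv2.resize(b['frame'][60:260,150:350,::-1],None,fx=3,fy=3,interpolation=2))
plan([((.457,-.2685,.150),Rt(1.8),1,9)])
```

```text
[ 0.45479731 -0.28344679  0.24962393] [0.00439541 0.00170477 0.00760927]
CALL [[1.4,0.4,11.1,-0.001,0,-0.001,1],[1.3,0.3,11.2,0,-0.001,-0.001,1],[1.4,0.3,11.1,-0.001,0,0,1],[1.4,0.4,11.1,0,0,-0.001,1],[1.3,0.3,11.2,-0.001,-0.001,-0.001,1],[1.4,0.3,11.1,0,0,-0.001,1],[1.4,0.4,11.1,-0.001,-0.001,0,1],[1.4,0.3,11.2,0,0,-0.001,1],[1.4,0.3,11.1,-0.001,0,-0.001,1]]
end [ 0.457  -0.2685  0.15  ]
```

View pics/a1.png

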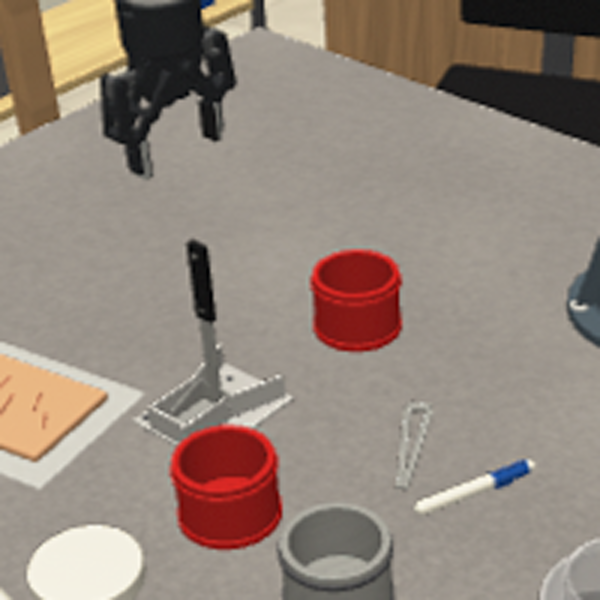

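View pics/top1.png

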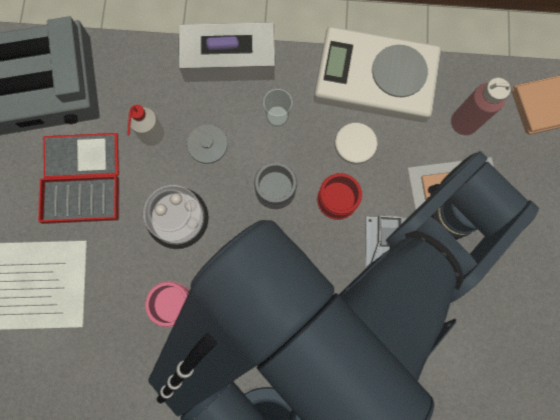

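Run:
```python
from plan import *
b=load('scene1');p,R,s=state()
for hh in (.036,.0425,.057): print([proj(b,p+R.apply([0,sg*hh,-.013])) for sg in(1,-1)])
print(proj(b,(.457,-.2685,.209)),s['t'])
```

```text
[array([202.12850241, 127.57751935]), array([219.83318755, 117.56722099])]
[array([200.47412502, 128.5129108 ]), array([221.37753898, 116.69403865])]
[array([196.74875131, 130.61925169]), array([224.79169357, 114.76366226])]
[215.59031994 140.41303363] 2.7833
```

Run:
```python
from plan import *
b=load('scene1');p,R,s=state()
it=[([p+R.apply([x,sg*y,-.013]) for x,y in((-.011,.0425),(.011,.0425),(.011,.057),(-.011,.057))],(0,255,0),True) for sg in(1,-1)]
it+=[([p,p+R.apply([0,0,-.1])],(0,0,255),False)]
overlay(b,it,(175,55,245,145),6.6,'fz.png')
```

```text
(no output)
```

View pics/fz.png

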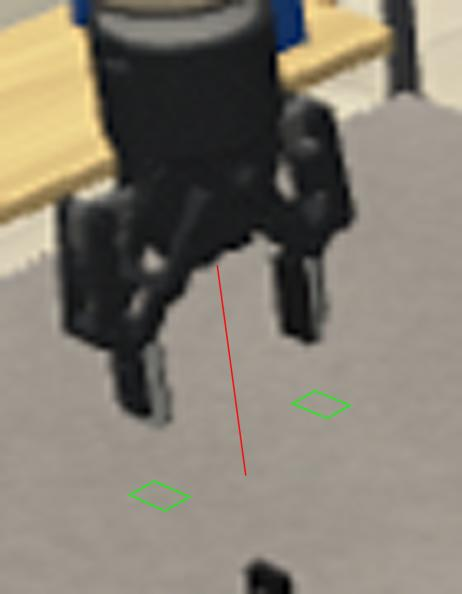

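Run:
```python
from plan import *
b=load('scene0');p=np.array([.27354,.56117,.19722]);R=Ro.from_quat([.22496,.97437,-.0009,-.0004])
it=[([p+R.apply([x,sg*y,-.013]) for x,y in((-.011,.0425),(.011,.0425),(.011,.057),(-.011,.057))],(0,255,0),True) for sg in(1,-1)]
it+=[([p,p+R.apply([0,0,-.1])],(0,0,255),False)]
overlay(b,it,(480,150,560,250),6,'fz.png')
```

```text
(no output)
```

View pics/fz.png

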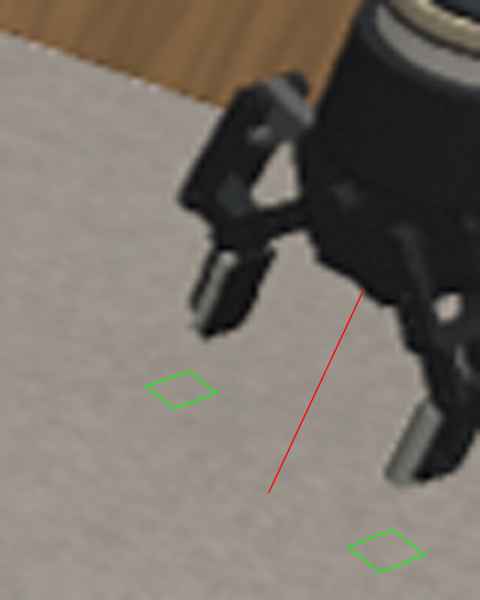

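Emit:
{"method": "servo_tool", "body": {
  "motion": [
    [3, 0.4, 5, -0.001, -0.001, -0.002, 1],
    [4, 0.4, 10, -0.001, -0.001, -0.002, 1],
    [4, 0.4, 12, -0.001, 0, -0.001, 1],
    [2, 0.4, 12, -0.001, 0, -0.001, 1],
    [1, 0.3, 12, 0, 0, -0.001, 1],
    [0.5, 0.3, 12, 0, 0, 0, 1],
    [0, 0, 10, 0, 0, 0, 1],
    [0, 0, 5, 0, 0, 0, 1],
    [0, 0, 0, 0, 0, 0, 1]
  ]
}}

```text
t: 3.53
tcp_pos: [0.4569, -0.2551, 0.1709]
tool_rot: [0.692, 0.722, 0.002, 0.0]
force: [0.6, 0.4, 0.1]
finger_gap: 0.996
```

```bash
cat > chk.py <<'E'
from plan import *
import sys
def fing(b,crop,f,out,g=.0425,back=.013,off=.03,extra=[]):
    p,R,s=state()
    p=p+R.apply([0,0,-off])
    it=[([p+R.apply([x,sg*y,-back]) for x,y in((-.011,g),(.011,g),(.011,g+.0145),(-.011,g+.0145))],(0,255,0),True) for sg in(1,-1)]
    it+=[([p,p+R.apply([0,0,-.073])],(0,0,255),False)]+extra
    overlay(b,it,crop,f,out)
    print(p.round(4),'reported',s['tcp_pos'].round(4),(Rt(1.8).inv()*R).as_rotvec().round(4),s['t'],s['finger_gap'],s['force'].round(1))
E
python3 - <<'E'
from chk import *
b=snap('scene','scene2.png')
fing(b,(175,85,245,175),6.6,'fz2.png')
E
```

```text
[ 0.457  -0.2552  0.2014] reported [ 0.4571 -0.2551  0.1714] [-0.0031  0.0022 -0.01  ] 3.5833 1.0028303911650729 [-1.4 -0.3  0.1]
```

View pics/fz2.png

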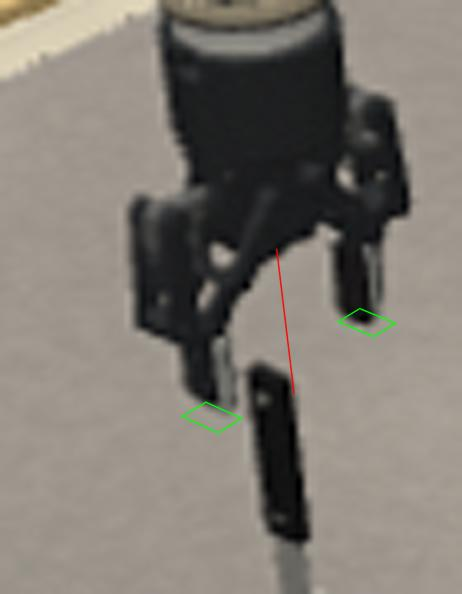

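Emit:
{"method": "servo_tool", "body": {
  "motion": [
    [-6, 0, 0, 0.001, -0.001, 0.002, 1],
    [-5, 0, 3, 0.001, 0, 0.002, 1],
    [-2, 0, 8, 0, 0, 0.002, 1],
    [0, 0, 10, 0, 0, 0.002, 1],
    [0, 0, 10, 0, 0, 0, 1],
    [0, 0, 8, 0, 0, 0, 1],
    [0, 0, 4, 0, 0, 0, 1],
    [0, 0, 0, 0, 0, 0, 1],
    [0, 0, 0, 0, 0, 0, 1]
  ]
}}

```text
t: 4.33
tcp_pos: [0.4608, -0.2734, 0.1285]
tool_rot: [0.696, 0.718, 0.001, 0.005]
force: [-0.0, -0.1, 0.1]
finger_gap: 0.999
```

Run:
```python
from chk import *
b=snap('scene','scene3.png')
fing(b,(175,85,245,175),6.6,'fz2.png',off=.034)
```

```text
[ 0.4605 -0.2732  0.1626] reported [ 0.4608 -0.2734  0.1286] [-0.0082 -0.0064 -0.    ] 4.3833 1.0025712078285876 [ 0.1 -1.1 -0.2]
```

View pics/fz2.png

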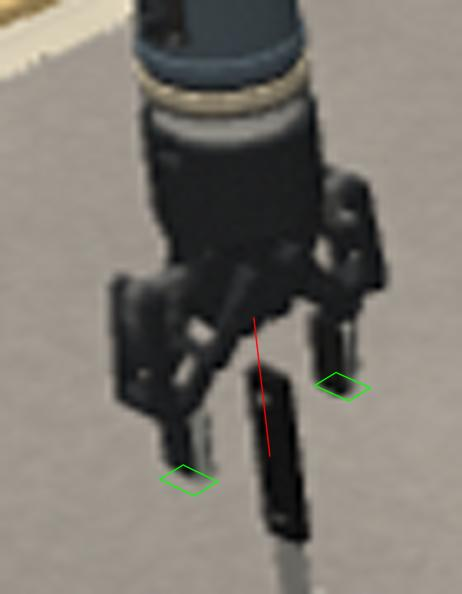

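Emit:
{"method": "servo_tool", "body": {
  "motion": [
    [3, -2, 5, 0.004, 0.003, 0, 1],
    [2, -1.5, 5, 0.004, 0.003, 0, 1],
    [0, 0, 3, 0, 0, 0, 1],
    [0, 0, 0, 0, 0, 0, 1],
    [0, 0, 0, 0, 0, 0, 1]
  ]
}}

```text
t: 4.8
tcp_pos: [0.4575, -0.2685, 0.1154]
tool_rot: [0.696, 0.718, -0.0, 0.001]
force: [0.1, 0.2, -0.2]
finger_gap: 0.998
```

Run:
```python
from chk import *
b=snap('scene','scene4.png')
fing(b,(175,85,245,175),6.6,'fz2.png',off=.035)
```

```text
[ 0.4574 -0.2684  0.1504] reported [ 0.4575 -0.2685  0.1154] [-0.0012 -0.0014 -0.0002] 4.85 0.9994398838958721 [-0.3  0.9 -0.6]
```

View pics/fz2.png

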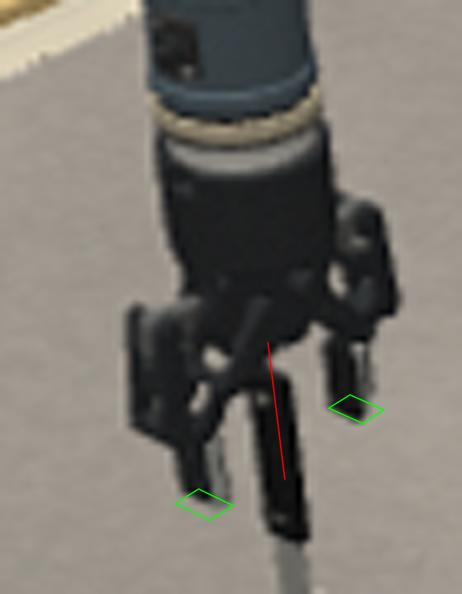

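Emit:
{"method": "servo_tool", "body": {
  "motion": [
    [0, 0, 0, 0, 0, 0, -1],
    [0, 0, 0, 0, 0, 0, -1],
    [0, 0, 0, 0, 0, 0, -1],
    [0, 0, 0, 0, 0, 0, -1],
    [0, 0, 0, 0, 0, 0, -1],
    [0, 0, 0, 0, 0, 0, -1],
    [0, 0, 0, 0, 0, 0, -1],
    [0, 0, 0, 0, 0, 0, -1]
  ],
  "grip_force": 70
}}

```text
t: 5.52
tcp_pos: [0.4583, -0.2691, 0.1163]
tool_rot: [0.696, 0.718, 0.0, 0.002]
force: [0.3, 0.3, -0.5]
finger_gap: 0.111
```

Run:
```python
from chk import *
b=snap('scene','scene5.png')
fing(b,(175,85,245,175),6.6,'fz2.png',off=.035,g=.005,back=0)
```

```text
[ 0.4582 -0.269   0.1512] reported [ 0.4583 -0.2691  0.1162] [-0.003  -0.0031 -0.0003] 5.5667 0.10234574632077313 [ 0.5 -0.3 -0.8]
```

View pics/fz2.png

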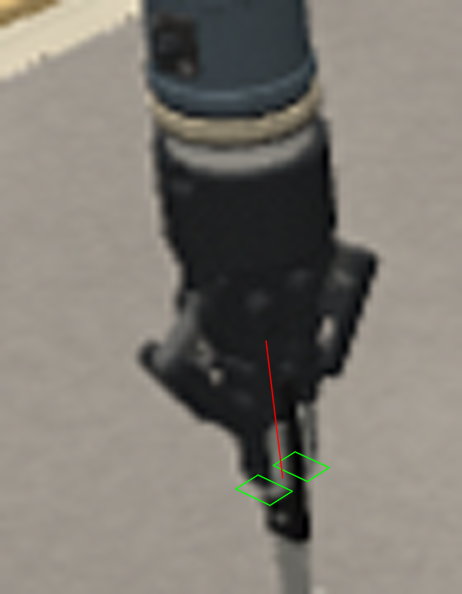

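```bash
sed -i 's/\.146\]/.112]/' plan.py
python3 - <<'E'
from plan import *
p,R,s=state()
t=tcp_for_nose((.506,.2647,.16),7,0);print(t)
plan([(p+[-.003,0,.154],Rt(1.8),-1,8),((p+[-.003,0,.154])*.5+t*.5,Rt(4.4),-1,10),(t,Rt(7),-1,10)])
E
```

```text
[0.46034288 0.25909401 0.272     ]
CALL [[0,-0.3,-19.3,0,0,0,-1],[-0.1,-0.3,-19.2,0.001,0.001,0,-1],[0,-0.4,-19.3,0,0,0,-1],[-0.1,-0.3,-19.2,0,0.001,0,-1],[0,-0.3,-19.3,0.001,0,0,-1],[0,-0.4,-19.2,0,0,0,-1],[0,-0.4,-19.3,0.001,0.001,0,-1],[0,-0.3,-19.2,0,0,0,-1],[26.4,1.1,-0.1,0,0,-0.005,-1],[26.4,1.2,-0.1,0,0,-0.004,-1],[26.4,1.3,-0.1,0,0,-0.005,-1],[26.3,1.5,-0.1,0,0,-0.004,-1]]
CALL [[26.4,1.6,-0.1,0,0,-0.005,-1],[26.4,1.6,0,0,0,-0.004,-1],[26.3,1.8,-0.1,0,0,-0.005,-1],[26.4,2,-0.1,0,0,-0.004,-1],[26.3,2,-0.1,0,0,-0.005,-1],[26.3,2.2,-0.1,0,0,-0.004,-1],[26.3,2.3,-0.1,0,0,-0.005,-1],[26.3,2.4,-0.1,0,0,-0.004,-1],[26.3,2.5,-0.1,0,0,-0.005,-1],[26.3,2.6,-0.1,0,0,-0.004,-1],[26.3,2.8,-0.1,0,0,-0.005,-1],[26.2,2.9,0,0,0,-0.004,-1]]
CALL [[26.3,3,-0.1,0,0,-0.005,-1],[26.2,3.1,-0.1,0,0,-0.004,-1],[26.2,3.2,-0.1,0,0,-0.005,-1],[26.2,3.3,-0.1,0,0,-0.004,-1]]
end [0.4603 0.2591 0.272 ]
```

Emit:
{"method": "servo_tool", "body": {
  "motion": [
    [0, 0, -8, 0, 0, 0, -1],
    [0, 0, -16, 0, 0, 0, -1],
    [0, 0, -20, 0, 0, 0, -1],
    [0, 0, -20, 0, 0, 0, -1],
    [0, 0, -20, 0, 0, 0, -1],
    [0, 0, -20, 0, 0, 0, -1],
    [0, 0, -20, 0, 0, 0, -1],
    [0, 0, -14, 0, 0, 0, -1],
    [6, 0, -8, 0, 0, 0, -1],
    [14, 1, 0, 0, 0, -0.004, -1],
    [22, 1, 0, 0, 0, -0.005, -1],
    [26, 1.3, 0, 0, 0, -0.005, -1]
  ]
}}

```text
t: 6.57
tcp_pos: [0.4556, -0.1992, 0.2694]
tool_rot: [0.693, 0.721, -0.001, -0.001]
force: [0.4, 1.0, -1.8]
finger_gap: 0.109
```

Emit:
{"method": "servo_tool", "body": {
  "motion": [
    [26, 1.5, 0, 0, 0, -0.005, -1],
    [26, 1.6, 0, 0, 0, -0.005, -1],
    [26, 1.7, 0, 0, 0, -0.005, -1],
    [26, 1.9, 0, 0, 0, -0.005, -1],
    [26, 2, 0, 0, 0, -0.005, -1],
    [26, 2.2, 0, 0, 0, -0.005, -1],
    [26, 2.3, 0, 0, 0, -0.005, -1],
    [26, 2.4, 0, 0, 0, -0.005, -1],
    [26, 2.5, 0, 0, 0, -0.005, -1],
    [24, 2.6, 0, 0, 0, -0.005, -1],
    [20, 2.6, 0, 0, 0, -0.005, -1],
    [16, 2, 0, 0, 0, -0.005, -1]
  ]
}}

```text
t: 7.57
tcp_pos: [0.4387, 0.128, 0.2595]
tool_rot: [0.668, 0.744, -0.006, -0.018]
force: [0.7, -0.7, -1.9]
finger_gap: 0.109
```

Run:
```python
from plan import *
p,R,s=state();print(p,s['finger_gap'],s['force'])
t=tcp_for_nose((.506,.2647,.16),7,0)
plan([(t,Rt(7),-1,8)])
```

```text
[0.43865807 0.12800406 0.25953606] 0.1091619642570412 [ 0.71369491 -0.66938956 -1.89646264]
CALL [[16,4.4,-1.4,-0.004,-0.002,-0.002,-1],[16,4.5,-1.4,-0.004,-0.003,-0.001,-1],[16,4.5,-1.5,-0.005,-0.002,-0.002,-1],[16,4.5,-1.4,-0.004,-0.003,-0.002,-1],[16,4.5,-1.5,-0.004,-0.002,-0.001,-1],[16,4.6,-1.5,-0.004,-0.003,-0.002,-1],[15.9,4.6,-1.5,-0.005,-0.002,-0.002,-1],[16,4.7,-1.6,-0.004,-0.002,-0.002,-1]]
end [0.4604 0.2591 0.272 ]
```

Emit:
{"method": "servo_tool", "body": {
  "motion": [
    [18, 4.4, -2, -0.005, -0.003, -0.002, -1],
    [18, 4.5, -2, -0.005, -0.003, -0.002, -1],
    [18, 4.5, -2, -0.005, -0.003, -0.002, -1],
    [18, 4.5, -1.5, -0.005, -0.003, -0.002, -1],
    [16, 4, -1.5, -0.004, -0.003, -0.002, -1],
    [12, 4, -1, -0.004, -0.003, 0, -1],
    [8, 2, 0, -0.003, 0, 0, -1],
    [4, 0, 0, 0, 0, 0, -1],
    [0, 0, 0, 0, 0, 0, -1]
  ]
}}

```text
t: 8.32
tcp_pos: [0.4341, 0.2569, 0.2608]
tool_rot: [0.659, 0.752, -0.01, -0.011]
force: [-0.7, 0.3, -2.2]
finger_gap: 0.106
```

```bash
cat > jv.py <<'E'
from chk import *
from o2 import scoop
def view(n,phi=7,off=(0,0,0)):
    p,R,s=state()
    # scoop pose from reported tcp: nose = tcp - R_scoop*(-.046,0,.112)
    e=R*Rt(0).inv()
    nose=p-e.apply([-.046,0,.112]); a=e.as_euler('ZYX',degrees=True)
    print('tcp',p.round(4),'nose',nose.round(4),'yaw,pitchup,roll',a.round(2)*[1,-1,1],'t',round(s['t'],2),'F',s['force'].round(1),'gap',round(s['finger_gap'],3))
    b=snap('scene','scene_%s.png'%n);t=snap('top','top_%s.png'%n)
    def T(v): return tuple(nose+e.apply(v))
    it=[([T(v) for v in((0,-.022,0),(0,.022,0),(-.048,.022,0),(-.048,-.022,0))],(255,0,255),True),
        ([T(v) for v in((0,-.022,.012),(-.048,-.022,.025),(-.048,.022,.025),(0,.022,.012))],(255,128,0),False),
        ([T(v) for v in((-.051,-.012,.205),(-.041,-.012,.205),(-.041,.012,.205),(-.051,.012,.205))],(0,0,255),True),
        ([T(v) for v in((-.051,-.012,.115),(-.041,-.012,.115),(-.041,.012,.115),(-.051,.012,.115))],(0,0,255),True)]
    jx,jy=.492,.263
    it+=[(circ(jx,jy,.11,.045),(0,255,0),True)]
    c=proj(b,nose).astype(int); x0=min(max(c[0]-65,0),560-130);y0=min(max(c[1]-90,0),420-150)
    overlay(b,it,(x0,y0,x0+130,y0+150),4,'v_s.png')
    c=proj(t,nose).astype(int); x0=min(max(c[0]-65,0),560-130);y0=min(max(c[1]-75,0),420-150)
    overlay(t,it,(x0,y0,x0+130,y0+150),4,'v_t.png')
    a=cv2.imread('pics/v_s.png');d=cv2.imread('pics/v_t.png')
    cv2.imwrite('pics/v_%s.png'%n,cv2.resize(np.hstack([a,d]),(798,460),interpolation=3))
E
python3 -c "
from jv import *
view('a')"
```

```text
tcp [0.4341 0.2569 0.2608] nose [0.4764 0.2628 0.1475] yaw,pitchup,roll [ 7.55 -1.68  0.17] t 8.32 F [-0.7  0.3 -2.2] gap 0.106
```

View pics/v_a.png

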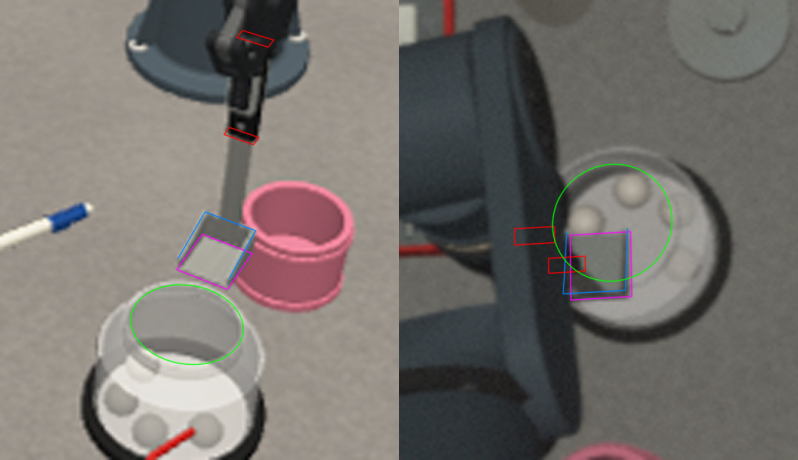

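Run:
```python
from plan import *
plan([(tcp_for_nose((.506,.2647,.15),7,18),Rt(7,18),-1,5)])
```

```text
CALL [[0,-1.1,3.8,-0.069,-0.001,0.002,-1],[0,-1.4,3.6,-0.068,0,0.001,-1],[0.1,-1.7,3.6,-0.069,-0.001,0.002,-1],[0,-1.9,3.5,-0.069,-0.001,0.001,-1],[0,-2.1,3.3,-0.068,-0.001,0.002,-1]]
end [0.4282 0.2551 0.2423]
```

Emit:
{"method": "servo_tool", "body": {
  "motion": [
    [0, -1, 4, -0.07, 0, 0.002, -1],
    [0, -1.5, 3.5, -0.07, 0, 0.001, -1],
    [0, -1.5, 3.5, -0.07, 0, 0.002, -1],
    [0, -2, 3.5, -0.07, 0, 0.001, -1],
    [0, -2, 3.5, -0.07, 0, 0.002, -1],
    [0, 0, 0, 0, 0, 0, -1]
  ]
}}

```text
t: 8.92
tcp_pos: [0.4288, 0.2491, 0.2402]
tool_rot: [0.657, 0.736, 0.124, 0.11]
force: [-1.8, -0.9, -2.8]
finger_gap: 0.11
```

```bash
python3 -c "
from jv import *
view('b')
plan([(tcp_for_nose((.506,.2647,.13),7,0),Rt(7,0),-1,6),(tcp_for_nose((.506,.2647,.01),7,0),Rt(7,0),-1,10)])"
```

```text
tcp [0.4288 0.2491 0.2402] nose [0.5083 0.2583 0.1493] yaw,pitchup,roll [ 6.52 19.05  0.07] t 8.92 F [-1.8 -0.9 -2.8] gap 0.11
CALL [[0.9,4.3,1.6,0.056,0,-0.001,-1],[0.9,4.4,1.4,0.057,-0.001,-0.002,-1],[0.9,4.4,1.1,0.056,0,-0.001,-1],[0.9,4.6,0.9,0.056,0,-0.002,-1],[0.9,4.5,0.7,0.056,0,-0.001,-1],[0.8,4.6,0.3,0.057,0,-0.002,-1],[0,0,12,0,0,0,-1],[0,0,12,0,0,0,-1],[0,0,12,0,0,0,-1],[0,0,12,0,0,0,-1],[0,0,12,0,0,0,-1],[0,0,12,0,0,0,-1]]
CALL [[0,0,12,0,0,0,-1],[0,0,12,0,0,0,-1],[0,0,12,0,0,0,-1],[0,0.1,12,0,0,0,-1]]
end [0.4604 0.2591 0.122 ]
```

View pics/v_b.png

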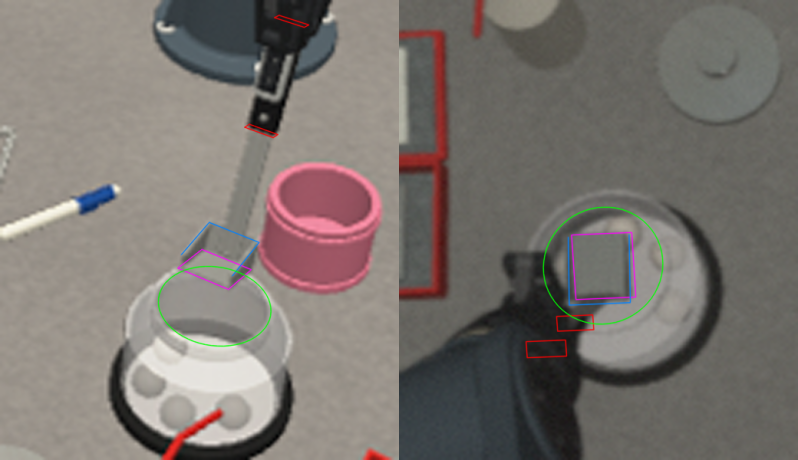

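Emit:
{"method": "servo_tool", "body": {
  "motion": [
    [1.5, 5, 1, 0.056, 0, -0.001, -1],
    [1.5, 5, 1, 0.056, 0, -0.001, -1],
    [1.5, 5, 1, 0.056, 0, -0.001, -1],
    [1, 5, 0, 0.056, 0, -0.002, -1],
    [1, 5, 0, 0.056, 0, -0.001, -1],
    [1, 4, 0, 0.05, 0, -0.001, -1],
    [0, 0, 0, 0, 0, 0, -1]
  ]
}}

```text
t: 9.6
tcp_pos: [0.475, 0.2618, 0.2518]
tool_rot: [0.664, 0.748, 0.002, -0.003]
force: [1.0, 0.1, -1.6]
finger_gap: 0.111
```

```bash
python3 -c "
from jv import *
view('c')
plan([(tcp_for_nose((.506,.2647,.13),7,0),Rt(7,0),-1,3),(tcp_for_nose((.506,.2647,.01),7,0),Rt(7,0),-1,10)])"
```

```text
tcp [0.475  0.2618 0.2518] nose [0.5206 0.268  0.1398] yaw,pitchup,roll [6.76 0.01 0.41] t 9.6 F [ 1.   0.1 -1.6] gap 0.111
CALL [[-0.3,-3.8,3.1,-0.001,-0.002,-0.001,-1],[-0.3,-3.8,3,0,-0.002,-0.001,-1],[-0.3,-3.7,3.1,-0.001,-0.002,-0.002,-1],[0,0,12,0,0,0,-1],[0,0,12,0,0,0,-1],[0,0,12,0,0,0,-1],[0,0,12,0,0,0,-1],[0,0,12,0,0,0,-1],[0,0,12,0,0,0,-1],[0,0,12,0,0,0,-1],[0,0,12,0,0,0,-1],[0,0,12,0,0,0,-1]]
CALL [[0,-0.1,12,0,0,0,-1]]
end [0.4603 0.2591 0.122 ]
```

View pics/v_c.png

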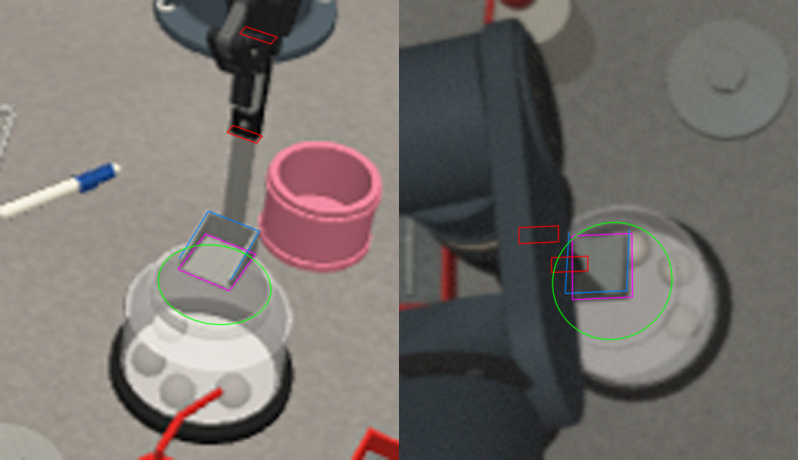

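Emit:
{"method": "servo_tool", "body": {
  "motion": [
    [-0.5, -5, 2, -0.001, -0.003, 0, -1],
    [-0.5, -5, 2, -0.001, -0.003, 0, -1],
    [0, -4, 1, 0, 0, 0, -1],
    [0, 0, 0, 0, 0, 0, -1],
    [0, 0, 0, 0, 0, 0, -1]
  ]
}}

```text
t: 10.12
tcp_pos: [0.4517, 0.2574, 0.2455]
tool_rot: [0.664, 0.748, -0.001, -0.001]
force: [0.4, -0.3, -1.2]
finger_gap: 0.106
```

```bash
python3 -c "
from jv import *
view('d')
plan([(tcp_for_nose((.505,.2647,.015),7,0),Rt(7,0),-1,11)])"
```

```text
tcp [0.4517 0.2574 0.2455] nose [0.4971 0.2628 0.1334] yaw,pitchup,roll [ 6.85 -0.15 -0.04] t 10.12 F [ 0.4 -0.3 -1.2] gap 0.106
CALL [[0.1,0.7,10.8,0,0,0,-1],[0,0.7,10.8,0,0,-0.001,-1],[0.1,0.7,10.7,-0.001,0,0,-1],[0.1,0.6,10.8,0,0,0,-1],[0.1,0.7,10.8,0,0,0,-1],[0,0.7,10.8,0,0,-0.001,-1],[0.1,0.7,10.7,-0.001,0,0,-1],[0.1,0.7,10.8,0,0,0,-1],[0.1,0.6,10.8,0,0.001,0,-1],[0,0.7,10.8,0,0,0,-1],[0.1,0.7,10.8,0,0,-0.001,-1]]
end [0.4594 0.2591 0.127 ]
```

Emit:
{"method": "servo_tool", "body": {
  "motion": [
    [0.5, 4, 2, 0, 0, 0, -1],
    [0.5, 4, 2, 0, 0, 0, -1],
    [0, 0, 0, 0, 0, 0, -1],
    [0, 0, 0, 0, 0, 0, -1]
  ]
}}

```text
t: 10.55
tcp_pos: [0.4616, 0.2601, 0.2418]
tool_rot: [0.663, 0.748, -0.0, 0.0]
force: [0.1, 0.3, -1.8]
finger_gap: 0.108
```

```bash
python3 -c "
from jv import *
view('e')
plan([(tcp_for_nose((.505,.2647,.015),7,0),Rt(7,0),-1,11)])"
```

```text
tcp [0.4616 0.2601 0.2418] nose [0.5073 0.2655 0.1298] yaw,pitchup,roll [ 6.87  0.01 -0.01] t 10.55 F [ 0.1  0.3 -1.8] gap 0.108
CALL [[-0.1,-0.2,10.4,0,0,0,-1],[0,-0.2,10.5,0,0,0,-1],[-0.1,-0.2,10.4,0,0,-0.001,-1],[0,-0.2,10.4,0,0,0,-1],[-0.1,-0.2,10.5,0,0,0,-1],[0,-0.2,10.4,0,0,0,-1],[-0.1,-0.2,10.4,0,0,0,-1],[0,-0.2,10.5,0,0,-0.001,-1],[-0.1,-0.2,10.4,0,0,0,-1],[0,-0.2,10.4,0,0,0,-1],[-0.1,-0.2,10.5,0,0,0,-1]]
end [0.4593 0.2591 0.127 ]
```

View pics/v_e.png

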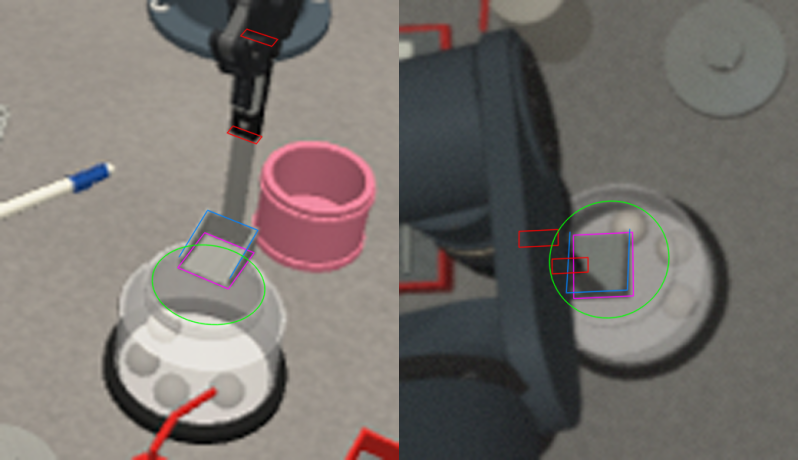

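Emit:
{"method": "servo_tool", "body": {
  "motion": [
    [0, 0, 8, 0, 0, 0, -1],
    [0, 0, 10, 0, 0, 0, -1],
    [0, 0, 10, 0, 0, 0, -1],
    [0, 0, 10, 0, 0, 0, -1],
    [0, 0, 10, 0, 0, 0, -1],
    [0, 0, 10, 0, 0, 0, -1],
    [0, 0, 10, 0, 0, 0, -1],
    [0, 0, 6, 0, 0, 0, -1],
    [0, 0, 0, 0, 0, 0, -1]
  ]
}}

```text
t: 11.4
tcp_pos: [0.4613, 0.2596, 0.1614]
tool_rot: [0.664, 0.748, -0.0, 0.0]
force: [-1.1, 0.1, -1.6]
finger_gap: 0.109
```

```bash
python3 -c "
from jv import *
view('f')
plan([(tcp_for_nose((.505,.2647,.007),7,0),Rt(7,0),-1,6)])"
```

```text
tcp [0.4613 0.2596 0.1614] nose [0.5069 0.2651 0.0494] yaw,pitchup,roll [ 6.84 -0.02 -0.02] t 11.4 F [-1.1  0.1 -1.6] gap 0.109
CALL [[-0.1,-0.5,7.3,0,0,0,-1],[-0.1,-0.5,7.2,0.001,0,-0.001,-1],[-0.1,-0.4,7.3,0,0,0,-1],[0,-0.5,7.3,0,0,-0.001,-1],[-0.1,-0.5,7.2,0.001,0,0,-1],[-0.1,-0.5,7.3,0,0,-0.001,-1]]
end [0.4593 0.2591 0.119 ]
```

View pics/v_f.png

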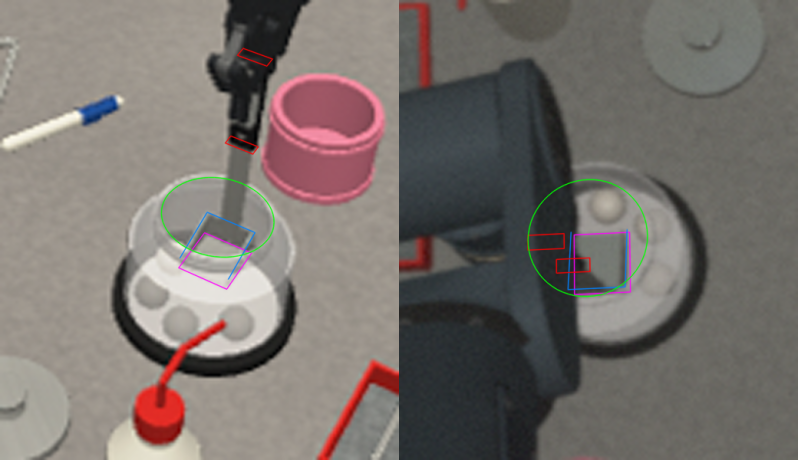

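Emit:
{"method": "servo_tool", "body": {
  "motion": [
    [0, -0.5, 7, 0, 0, 0, -1],
    [0, -0.5, 8, 0, 0, 0, -1],
    [0, 0, 8, 0, 0, 0, -1],
    [0, 0, 7, 0, 0, 0, -1],
    [0, 0, 5, 0, 0, 0, -1],
    [0, 0, 4, 0, 0, 0, -1],
    [0, 0, 0, 0, 0, 0, -1],
    [0, 0, 0, 0, 0, 0, -1]
  ]
}}

```text
t: 12.17
tcp_pos: [0.4628, 0.2604, 0.1211]
tool_rot: [0.664, 0.748, 0.003, 0.002]
force: [-0.5, -0.3, -1.1]
finger_gap: 0.11
```

```bash
python3 -c "
from jv import *
view('g')"
```

```text
tcp [0.4628 0.2604 0.1211] nose [0.5092 0.2661 0.0093] yaw,pitchup,roll [6.85 0.35 0.05] t 12.17 F [-0.5 -0.3 -1.1] gap 0.11
```

View pics/v_g.png

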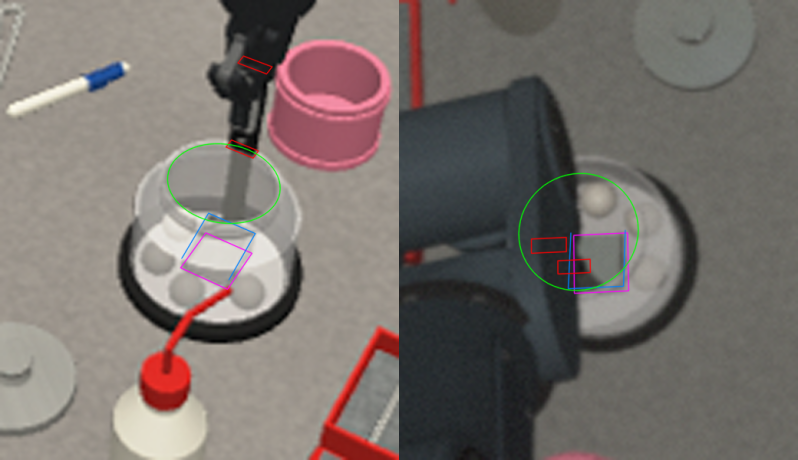

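Emit:
{"method": "servo_tool", "body": {
  "motion": [
    [0, -1, 2, 0.008, 0, 0, -1],
    [0, -1, 2, 0.008, 0, 0, -1],
    [0, 0, 1, 0.004, 0, 0, -1],
    [0, 0, 1, 0, 0, 0, -1],
    [0, 0, 0, 0, 0, 0, -1]
  ]
}}

```text
t: 12.68
tcp_pos: [0.4619, 0.2609, 0.1182]
tool_rot: [0.664, 0.748, -0.004, -0.005]
force: [0.3, 0.0, -2.0]
finger_gap: 0.11
```

```bash
python3 -c "
from jv import *
view('h')"
```

```text
tcp [0.4619 0.2609 0.1182] nose [0.5062 0.2664 0.0057] yaw,pitchup,roll [ 6.86 -0.69  0.1 ] t 12.68 F [ 0.3  0.  -2. ] gap 0.11
```

Emit:
{"method": "servo_tool", "body": {
  "motion": [
    [0, 0, 1.5, 0, 0, 0, -1],
    [0, 0, 1, 0, 0, 0, -1],
    [-0.3, 3, 0.5, 0, 0, 0, -1],
    [-0.3, 4, 0.5, 0, 0, 0, -1],
    [-0.2, 4, 0.5, 0, 0, 0, -1],
    [0, 4, 0.5, 0, 0, 0, -1],
    [0, 4, 0.5, 0, 0, 0, -1],
    [0, 3, 0, 0, 0, 0, -1],
    [0, 0, 0, 0, 0, 0, -1]
  ]
}}

```text
t: 13.53
tcp_pos: [0.4693, 0.2619, 0.1194]
tool_rot: [0.664, 0.748, -0.015, -0.015]
force: [0.1, 0.8, -1.0]
finger_gap: 0.106
```

```bash
python3 -c "
from jv import *
view('i')"
```

```text
tcp [0.4693 0.2619 0.1194] nose [0.5102 0.2671 0.0056] yaw,pitchup,roll [ 6.83 -2.42  0.11] t 13.53 F [ 0.1  0.8 -1. ] gap 0.106
```

View pics/v_i.png

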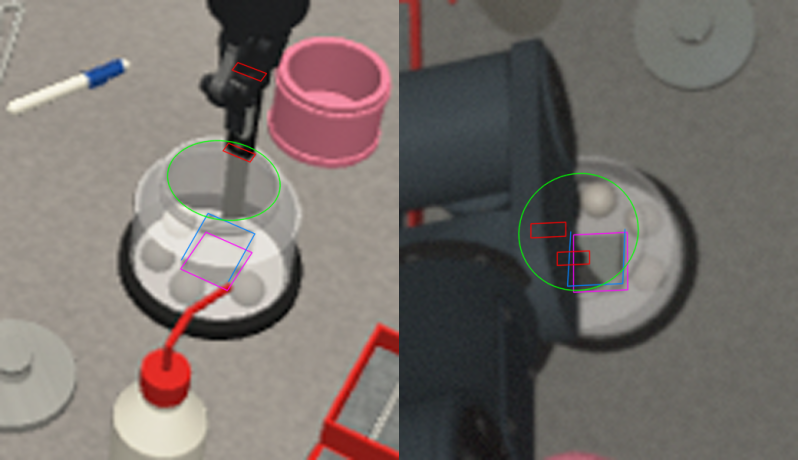

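Emit:
{"method": "servo_tool", "body": {
  "motion": [
    [0, 6, -1, -0.02, 0, 0, -1],
    [0, 8, 0, -0.015, 0, 0, -1],
    [0, 8, 0, -0.005, 0, 0, -1],
    [0, 8, 0, 0, 0, 0, -1],
    [0, 0, 0, 0, 0, 0, -1]
  ]
}}

```text
t: 14.05
tcp_pos: [0.5005, 0.2653, 0.118]
tool_rot: [0.664, 0.748, -0.0, -0.001]
force: [0.5, 0.2, -1.9]
finger_gap: 0.11
```

```bash
python3 -c "
from jv import *
view('j')"
```

```text
tcp [0.5005 0.2653 0.118 ] nose [0.5459 0.2708 0.0059] yaw,pitchup,roll [ 6.83 -0.1   0.07] t 14.05 F [ 0.5  0.2 -1.9] gap 0.11
```

View pics/v_j.png

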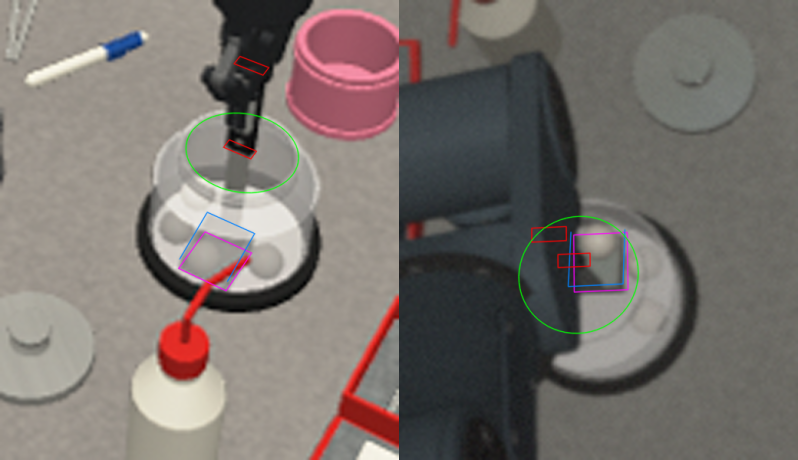

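Emit:
{"method": "servo_tool", "body": {
  "motion": [
    [0, 5, 0, 0, 0, 0, -1],
    [0, 4, 0, 0, 0, 0, -1],
    [0, 0, 0, 0, 0, 0, -1]
  ]
}}

```text
t: 14.4
tcp_pos: [0.5046, 0.2658, 0.1185]
tool_rot: [0.664, 0.748, -0.004, -0.004]
force: [0.3, -0.4, -1.2]
finger_gap: 0.108
```

```bash
python3 -c "
from jv import *
view('k')
p,R,s=state();e=R*Rt(0).inv();n=p-e.apply([-.046,0,.112]);d=np.array([np.cos(.12),np.sin(.12),0])
f=lambda a,back,up=0:(tcp_for_nose(n-d*back+[0,0,.048*np.sin(np.radians(a))+up],6.8,a),Rt(6.8,a),-1)
plan([f(10,0,.001)+(3,),f(22,.003,.002)+(4,)])"
```

```text
tcp [0.5046 0.2658 0.1185] nose [0.549  0.2712 0.006 ] yaw,pitchup,roll [ 6.82 -0.68  0.04] t 14.4 F [ 0.3 -0.4 -1.2] gap 0.108
CALL [[0,-6.7,0.4,-0.062,0,0,-1],[0.1,-6.8,0,-0.063,0,0,-1],[0,-6.7,-0.5,-0.062,-0.001,0,-1],[0,-5.8,0.3,-0.052,0,0,-1],[0,-5.9,-0.1,-0.053,0,0,-1],[0,-5.8,-0.3,-0.052,0,0,-1],[0,-5.9,-0.7,-0.053,0,0,-1]]
end [0.4611 0.2606 0.1123]
```

View pics/v_k.png

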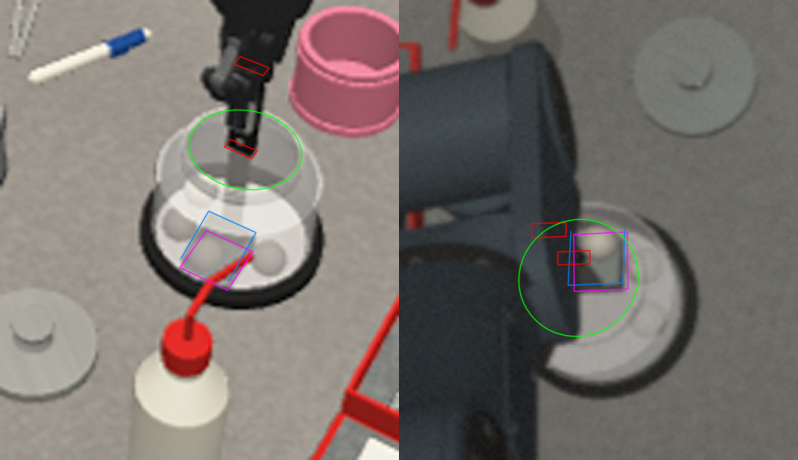

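Emit:
{"method": "servo_tool", "body": {
  "motion": [
    [0, -5, 0, -0.06, 0, 0, -1],
    [0, -6, -0.5, -0.065, 0, 0, -1],
    [0, -7, -0.5, -0.065, 0, 0, -1],
    [0, -6, -0.5, -0.055, 0, 0, -1],
    [0, -6, -0.5, -0.055, 0, 0, -1],
    [0, -6, -0.5, -0.055, 0, 0, -1],
    [0, -6, -1, -0.055, 0, 0, -1],
    [0, 0, 0, 0, 0, 0, -1]
  ]
}}

```text
t: 15.17
tcp_pos: [0.4537, 0.2572, 0.1111]
tool_rot: [0.65, 0.733, 0.148, 0.132]
force: [-0.5, -0.8, -3.1]
finger_gap: 0.105
```

```bash
python3 -c "
from jv import *
view('l')"
```

```text
tcp [0.4537 0.2572 0.1111] nose [0.539  0.2673 0.0257] yaw,pitchup,roll [ 6.88 22.86 -0.13] t 15.17 F [-0.5 -0.8 -3.1] gap 0.105
```

View pics/v_l.png

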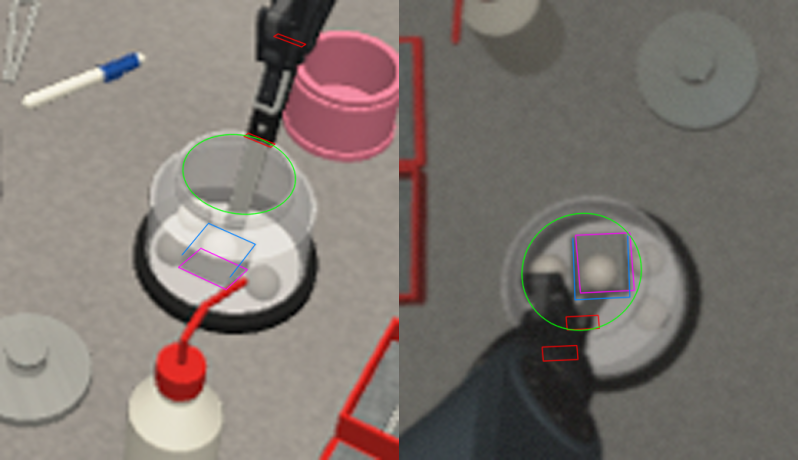

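```bash
python3 -c "
from jv import *
p,R,s=state();d=np.array([np.cos(.12),np.sin(.12),0]);J=np.array([.492,.263,0])
f=lambda r,z:(tcp_for_nose(J+d*r+[0,0,z],6.9,22.5),Rt(6.9,22.5),-1)
plan([f(.0455,.06)+(4,),f(.03,.09)+(4,),f(.029,.17)+(6,)])"
```

```text
CALL [[0,1.7,-8.2,0.003,0,0,-1],[0.1,1.7,-8.3,0.003,0,-0.001,-1],[0,1.7,-8.2,0.003,0,0,-1],[0.1,1.7,-8.3,0.003,0.001,-0.001,-1],[0,-0.7,-8.4,0,0,0,-1],[0,-0.7,-8.4,0,0,0,-1],[0,-0.7,-8.4,0,0,0,-1],[0,-0.7,-8.4,0,0,0,-1],[0,4.9,-12.4,0,0,0,-1],[0,5,-12.4,0,0,0,-1],[0,4.9,-12.4,0,0,0,-1],[0,5,-12.4,0,0,0,-1]]
CALL [[0,4.9,-12.4,0,0,0,-1],[0,4.9,-12.3,0,0,0,-1]]
end [0.436  0.2562 0.2558]
```

Emit:
{"method": "servo_tool", "body": {
  "motion": [
    [0, 1.5, -6, 0, 0, 0, -1],
    [0, 2, -8, 0, 0, 0, -1],
    [0, 2, -8, 0, 0, 0, -1],
    [0, 2, -8, 0, 0, 0, -1],
    [0, 0, -6, 0, 0, 0, -1],
    [0, 0, 0, 0, 0, 0, -1]
  ]
}}

```text
t: 15.77
tcp_pos: [0.4638, 0.2613, 0.1542]
tool_rot: [0.652, 0.731, 0.154, 0.134]
force: [-1.2, -0.2, -2.1]
finger_gap: 0.109
```

```bash
python3 -c "
from jv import *
view('m')
p,R,s=state();d=np.array([np.cos(.12),np.sin(.12),0]);J=np.array([.492,.263,0])
f=lambda r,z:(tcp_for_nose(J+d*r+[0,0,z],6.9,22.5),Rt(6.9,22.5),-1)
plan([f(.03,.09)+(4,),f(.029,.17)+(6,)])"
```

```text
tcp [0.4638 0.2613 0.1542] nose [0.5501 0.2718 0.0699] yaw,pitchup,roll [ 6.48 23.58  0.36] t 15.77 F [-1.2 -0.2 -2.1] gap 0.109
CALL [[-0.4,-3.8,-7.9,0.004,-0.001,-0.002,-1],[-0.3,-3.9,-7.8,0.005,0,-0.001,-1],[-0.4,-3.9,-7.8,0.004,-0.001,-0.002,-1],[-0.3,-3.9,-7.8,0.005,-0.001,-0.002,-1],[0,4.9,-12.4,0,0,0,-1],[0,5,-12.4,0,0,0,-1],[0,4.9,-12.4,0,0,0,-1],[0,4.9,-12.4,0,0,0,-1],[0,5,-12.4,0,0,0,-1],[0,4.9,-12.4,0,0,0,-1]]
end [0.436  0.2563 0.2559]
```

View pics/v_m.png

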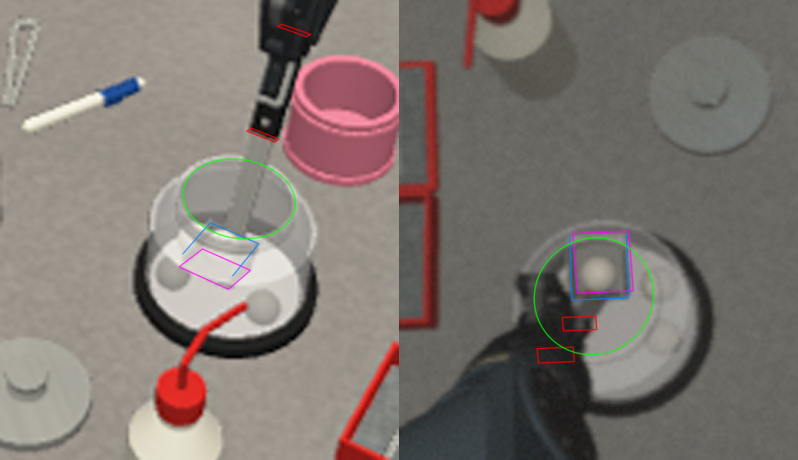

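Emit:
{"method": "servo_tool", "body": {
  "motion": [
    [-0.4, -6, 2, 0.004, 0, -0.002, -1],
    [-0.4, -7, 2.5, 0.005, 0, -0.002, -1],
    [-0.4, -7, 2.5, 0.004, 0, -0.002, -1],
    [0, -4, 1.5, 0.004, 0, 0, -1],
    [0, 0, 0, 0, 0, 0, -1]
  ]
}}

```text
t: 16.28
tcp_pos: [0.4423, 0.2567, 0.1323]
tool_rot: [0.651, 0.734, 0.145, 0.127]
force: [0.6, -0.2, -2.3]
finger_gap: 0.112
```

```bash
python3 -c "
from jv import *
view('n')
p,R,s=state();d=np.array([np.cos(.12),np.sin(.12),0]);J=np.array([.492,.263,0])
f=lambda r,z:(tcp_for_nose(J+d*r+[0,0,z],6.9,22.5),Rt(6.9,22.5),-1)
plan([f(.029,.17)+(9,)])"
```

```text
tcp [0.4423 0.2567 0.1323] nose [0.5266 0.2671 0.0459] yaw,pitchup,roll [ 6.89 22.18  0.11] t 16.28 F [ 0.6 -0.2 -2.3] gap 0.112
CALL [[0,4.4,-12.9,0,0,0,-1],[0.1,4.5,-13,-0.001,-0.001,0,-1],[0,4.4,-12.9,0,0,0,-1],[0,4.4,-13,-0.001,0,0,-1],[0,4.5,-12.9,0,0,0,-1],[0.1,4.4,-12.9,0,-0.001,0,-1],[0,4.5,-13,-0.001,0,0,-1],[0,4.5,-12.9,0,0,0,-1],[0,4.4,-12.9,-0.001,0,0,-1]]
end [0.436  0.2562 0.2559]
```

View pics/v_n.png

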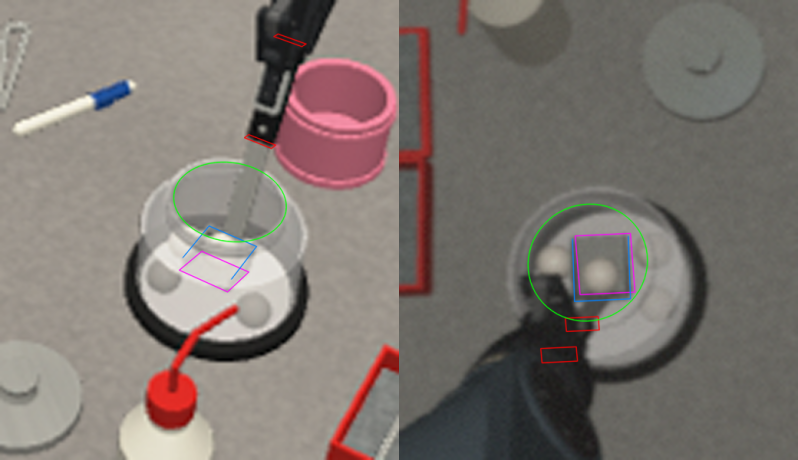

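Emit:
{"method": "servo_tool", "body": {
  "motion": [
    [0, 3, -7, 0, 0, 0, -1],
    [0, 4, -10, 0, 0, 0, -1],
    [0, 4, -10, 0, 0, 0, -1],
    [0, 3, -8, 0, 0, 0, -1],
    [0, 0, 0, 0, 0, 0, -1]
  ]
}}

```text
t: 16.8
tcp_pos: [0.4439, 0.2577, 0.1737]
tool_rot: [0.65, 0.735, 0.146, 0.127]
force: [0.5, -0.4, -1.5]
finger_gap: 0.104
```

```bash
python3 -c "
from jv import *
view('o')
p,R,s=state();d=np.array([np.cos(.12),np.sin(.12),0]);J=np.array([.492,.263,0])
f=lambda r,z:(tcp_for_nose(J+d*r+[0,0,z],6.9,22.5),Rt(6.9,22.5),-1)
plan([f(.029,.17)+(7,)])"
```

```text
tcp [0.4439 0.2577 0.1737] nose [0.5283 0.2684 0.0876] yaw,pitchup,roll [ 6.93 22.33  0.2 ] t 16.8 F [ 0.5 -0.4 -1.5] gap 0.104
CALL [[0,3.6,-11.4,-0.001,0,0,-1],[0,3.6,-11.5,-0.001,-0.001,0,-1],[0,3.6,-11.4,0,0,0,-1],[0,3.5,-11.4,-0.001,-0.001,0,-1],[0,3.7,-11.5,-0.001,0,0,-1],[0,3.6,-11.4,-0.001,0,0,-1],[-0.1,3.6,-11.4,0,-0.001,0.001,-1]]
end [0.4361 0.2562 0.2558]
```

Emit:
{"method": "servo_tool", "body": {
  "motion": [
    [0, -4, 0, 0, 0, 0, -1],
    [0, -3, 0, 0, 0, 0, -1],
    [0, 0, 0, 0, 0, 0, -1]
  ]
}}

```text
t: 17.15
tcp_pos: [0.4352, 0.256, 0.1685]
tool_rot: [0.651, 0.735, 0.144, 0.126]
force: [-1.1, -0.5, -2.3]
finger_gap: 0.111
```

```bash
python3 -c "
from jv import *
view('p')
p,R,s=state();d=np.array([np.cos(.12),np.sin(.12),0]);J=np.array([.492,.263,0])
f=lambda r,z:(tcp_for_nose(J+d*r+[0,0,z],6.9,22.5),Rt(6.9,22.5),-1)
plan([f(.029,.17)+(7,)])"
```

```text
tcp [0.4352 0.256  0.1685] nose [0.5193 0.2664 0.082 ] yaw,pitchup,roll [ 6.92 22.07  0.13] t 17.15 F [-1.1 -0.5 -2.3] gap 0.111
CALL [[0,4.7,-11.5,-0.001,0,0,-1],[0.1,4.7,-11.5,-0.001,-0.001,0,-1],[0,4.8,-11.6,-0.001,0,0,-1],[0,4.7,-11.5,-0.001,0,0,-1],[0,4.8,-11.5,-0.001,-0.001,0,-1],[0,4.7,-11.5,-0.001,0,0,-1],[0,4.8,-11.5,-0.001,-0.001,0,-1]]
end [0.436  0.2562 0.2559]
```

View pics/v_p.png

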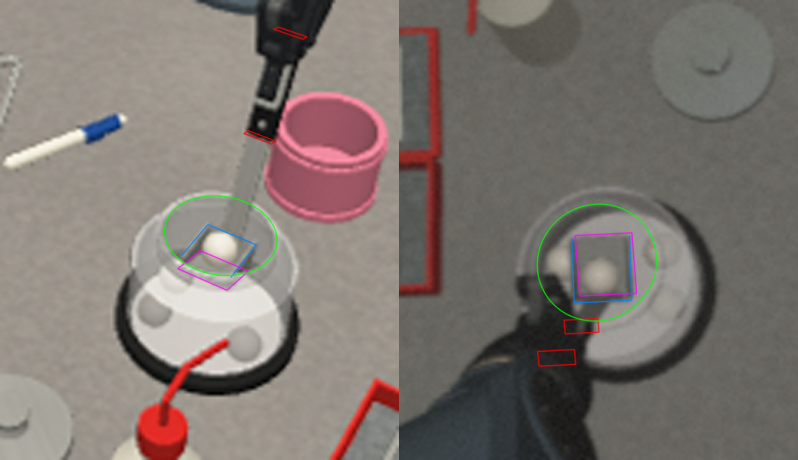

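Emit:
{"method": "servo_tool", "body": {
  "motion": [
    [0, 4, -9, 0, 0, 0, -1],
    [0, 4.6, -11.5, 0, 0, 0, -1],
    [0, 4.6, -11.5, 0, 0, 0, -1],
    [0, 4.6, -11.5, 0, 0, 0, -1],
    [0, 4.6, -11.5, 0, 0, 0, -1],
    [0, 4.6, -11.5, 0, 0, 0, -1],
    [0, 4.6, -11.5, 0, 0, 0, -1],
    [0, 2, -6, 0, 0, 0, -1],
    [0, 0, 0, 0, 0, 0, -1]
  ]
}}

```text
t: 18.0
tcp_pos: [0.4332, 0.2551, 0.2584]
tool_rot: [0.651, 0.736, 0.14, 0.124]
force: [0.3, 0.4, -2.1]
finger_gap: 0.106
```

```bash
python3 -c "
from jv import *
view('q')
P=np.array([.583,.021,0])
# start pour pose: nose at pot centre -x 10mm, z .125
t1=tcp_for_nose(P+[0.0,0,.16],4,20)
print(t1)
plan([(t1,Rt(4,20),-1,12)])"
```

```text
tcp [0.4332 0.2551 0.2584] nose [0.5164 0.2653 0.171 ] yaw,pitchup,roll [ 6.99 21.5  -0.  ] t 18.0 F [ 0.3  0.4 -2.1] gap 0.106
[0.50166649 0.01531261 0.24951265]
CALL [[-20.5,2.8,1.8,0.002,-0.001,0.004,-1],[-20.5,3,1.8,0.002,-0.002,0.004,-1],[-20.5,3,1.8,0.002,-0.001,0.004,-1],[-20.4,3.1,1.9,0.002,-0.002,0.004,-1],[-20.5,3.2,1.9,0.002,-0.001,0.004,-1],[-20.4,3.3,1.9,0.002,-0.002,0.004,-1],[-20.4,3.3,1.9,0.002,-0.001,0.005,-1],[-20.4,3.5,2,0.002,-0.002,0.004,-1],[-20.4,3.6,2,0.002,-0.001,0.004,-1],[-20.4,3.6,2,0.002,-0.002,0.004,-1],[-20.3,3.7,2,0.002,-0.001,0.004,-1],[-20.3,3.8,2.1,0.002,-0.002,0.004,-1]]
end [0.5016 0.0153 0.2495]
```

View pics/v_q.png

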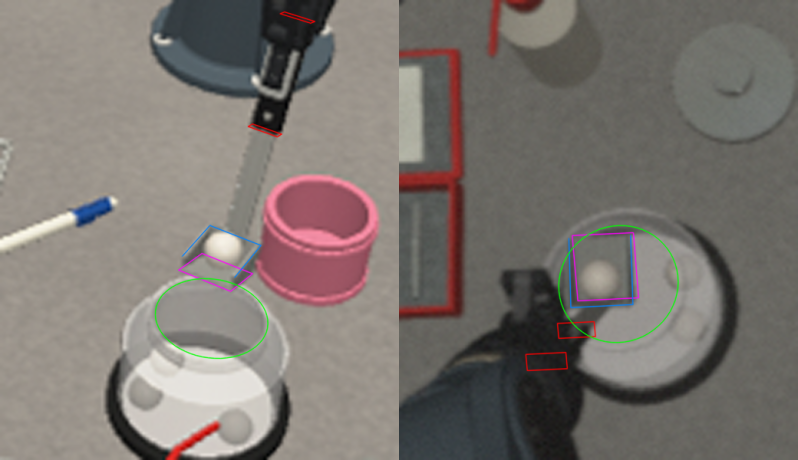

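Emit:
{"method": "servo_tool", "body": {
  "motion": [
    [-6, 1, 0, 0, 0, 0.002, -1],
    [-12, 2, 1, 0, 0, 0.004, -1],
    [-18, 3, 1, 0.002, -0.001, 0.005, -1],
    [-20, 3, 2, 0.002, -0.001, 0.005, -1],
    [-20, 3, 2, 0.002, -0.001, 0.005, -1],
    [-20, 3, 2, 0.002, -0.001, 0.005, -1],
    [-20, 3.5, 2, 0.002, -0.001, 0.005, -1],
    [-20, 3.5, 2, 0.002, -0.001, 0.005, -1],
    [-18, 3.5, 1, 0.002, -0.001, 0.005, -1],
    [-14, 3, 1, 0, 0, 0.004, -1],
    [-10, 2, 0, 0, 0, 0, -1],
    [-6, 0, 0, 0, 0, 0, -1]
  ]
}}

```text
t: 19.1
tcp_pos: [0.4789, 0.0627, 0.2411]
tool_rot: [0.669, 0.724, 0.124, 0.111]
force: [0.8, 0.3, -2.1]
finger_gap: 0.108
```

```bash
python3 -c "
from jv import *
view('r')
P=np.array([.583,.021,0])
t1=tcp_for_nose(P+[0.0,0,.16],4,20)
plan([(t1,Rt(4,20),-1,6)])"
```

```text
tcp [0.4789 0.0627 0.2411] nose [0.5587 0.0695 0.1504] yaw,pitchup,roll [ 4.44 19.13  0.3 ] t 19.1 F [ 0.8  0.3 -2.1] gap 0.108
CALL [[-8.3,3.6,-0.3,-0.003,-0.001,0.001,-1],[-8.2,3.5,-0.3,-0.002,-0.002,0.001,-1],[-8.3,3.6,-0.3,-0.003,-0.001,0.001,-1],[-8.3,3.6,-0.2,-0.003,-0.001,0.001,-1],[-8.2,3.6,-0.3,-0.002,-0.002,0.002,-1],[-8.3,3.6,-0.2,-0.003,-0.001,0.001,-1]]
end [0.5017 0.0153 0.2495]
```

View pics/v_r.png

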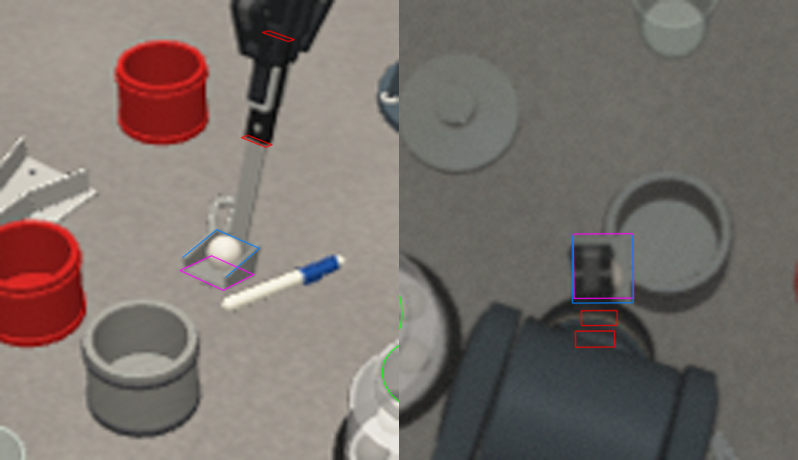

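Emit:
{"method": "servo_tool", "body": {
  "motion": [
    [-8, 4, -1, -0.003, -0.001, 0.001, -1],
    [-9, 4, -1, -0.002, -0.001, 0.001, -1],
    [-9, 4, -1, -0.003, -0.001, 0.001, -1],
    [-9, 4, 0, -0.003, -0.001, 0.001, -1],
    [-7, 3, 0, 0, 0, 0, -1],
    [-4, 2, 0, 0, 0, 0, -1],
    [0, 0, 0, 0, 0, 0, -1],
    [0, 0, 0, 0, 0, 0, -1]
  ]
}}

```text
t: 19.87
tcp_pos: [0.4994, 0.019, 0.2494]
tool_rot: [0.669, 0.724, 0.126, 0.114]
force: [0.2, -0.4, -2.6]
finger_gap: 0.106
```

```bash
python3 -c "
from jv import *
view('s')
P=np.array([.583,.021,0])
f=lambda dx,z,a:(tcp_for_nose(P+[dx,0,z],4,a),Rt(4,a),-1)
plan([f(-.012,.12,18)+(5,)])
print(); plan([f(-.012,.1,0)+(4,),f(-.01,.085,-12)+(3,),f(-.01,.08,-35)+(5,)],start=(f(-.012,.12,18)[0],Rt(4,18)))"
```

```text
tcp [0.4994 0.019  0.2494] nose [0.5798 0.0258 0.1591] yaw,pitchup,roll [ 4.52 19.49  0.21] t 19.87 F [ 0.2 -0.4 -2.6] gap 0.106
CALL [[-0.7,-3.7,6.5,0.005,-0.001,0.002,-1],[-0.6,-3.8,6.6,0.005,-0.002,0.002,-1],[-0.7,-3.6,6.6,0.006,-0.001,0.001,-1],[-0.6,-3.7,6.5,0.005,-0.001,0.002,-1],[-0.7,-3.6,6.7,0.005,-0.002,0.002,-1]]
end [0.4928 0.0155 0.2122]

CALL [[0,7.7,2.6,0.079,0,0,-1],[0,7.8,1.9,0.078,0,0,-1],[0,8,1.4,0.079,0,0,-1],[0,8.1,0.7,0.078,0,0,-1],[0,8.7,2.6,0.07,0,0,-1],[-0.1,9,2,0.07,0,0,-1],[0,9,1.4,0.07,0,0,-1],[0,9.7,-0.8,0.08,0,0,-1],[0,9.6,-1.6,0.08,0,0,-1],[0,9.4,-2.4,0.081,0,0,-1],[0,9.2,-3.1,0.08,0,0,-1],[0,8.9,-3.9,0.08,0,0,-1]]
end [0.5995 0.0229 0.1982]
```

View pics/v_s.png

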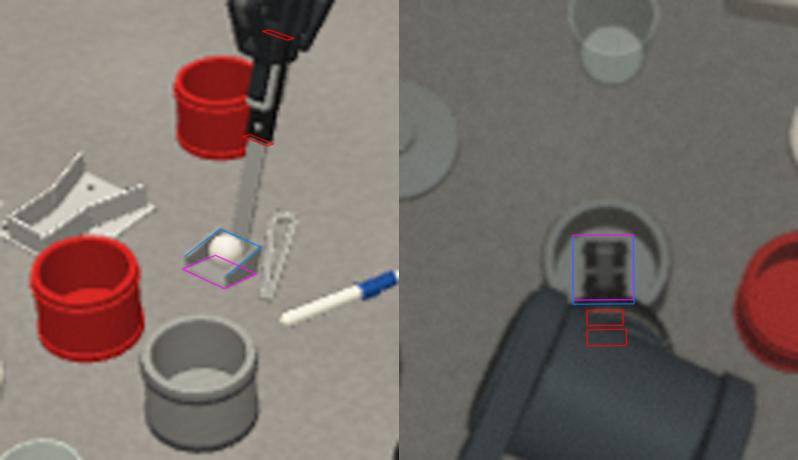

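Emit:
{"method": "servo_tool", "body": {
  "motion": [
    [-0.7, -4, 5, 0.004, -0.001, 0, -1],
    [-0.7, -4, 6, 0.004, -0.001, 0, -1],
    [-0.7, -4, 6, 0.004, -0.001, 0, -1],
    [-0.7, -4, 5, 0.004, -0.001, 0, -1],
    [0, 0, 3, 0, 0, 0, -1],
    [0, 0, 0, 0, 0, 0, -1],
    [0, 0, 0, 0, 0, 0, -1]
  ]
}}

```text
t: 20.55
tcp_pos: [0.4895, 0.0175, 0.2159]
tool_rot: [0.669, 0.726, 0.117, 0.107]
force: [1.0, -0.3, -1.5]
finger_gap: 0.106
```

```bash
python3 -c "
from jv import *
view('t')
P=np.array([.583,.021,0])
f=lambda dx,z,a:(tcp_for_nose(P+[dx,0,z],4,a),Rt(4,a),-1)
plan([f(-.018,.105,8)+(3,),f(-.018,.092,-5)+(3,),f(-.018,.083,-20)+(4,),f(-.018,.08,-35)+(4,)])"
```

```text
tcp [0.4895 0.0175 0.2159] nose [0.568  0.024  0.1239] yaw,pitchup,roll [ 4.65 18.24  0.06] t 20.55 F [ 1.  -0.3 -1.5] gap 0.106
CALL [[-0.6,3.7,3.6,0.06,-0.001,0.004,-1],[-0.6,3.9,3.4,0.06,-0.001,0.003,-1],[-0.6,4.2,3.2,0.06,-0.001,0.004,-1],[0,8.2,1.8,0.076,0,0,-1],[0,8.3,1.1,0.075,0,0,-1],[0,8.3,0.6,0.076,0,0,-1],[0,7.8,0.2,0.065,0,0,-1],[0,7.9,-0.3,0.066,0,0,-1],[0,7.8,-0.8,0.065,0,0,-1],[0,7.7,-1.3,0.065,0,0,-1],[0,7.9,-1.3,0.066,0,0,-1],[0,7.8,-1.9,0.065,0,0,-1]]
CALL [[0,7.6,-2.3,0.066,0,0,-1],[0,7.5,-2.8,0.065,0,0,-1]]
end [0.5914 0.0229 0.1981]
```

View pics/v_t.png

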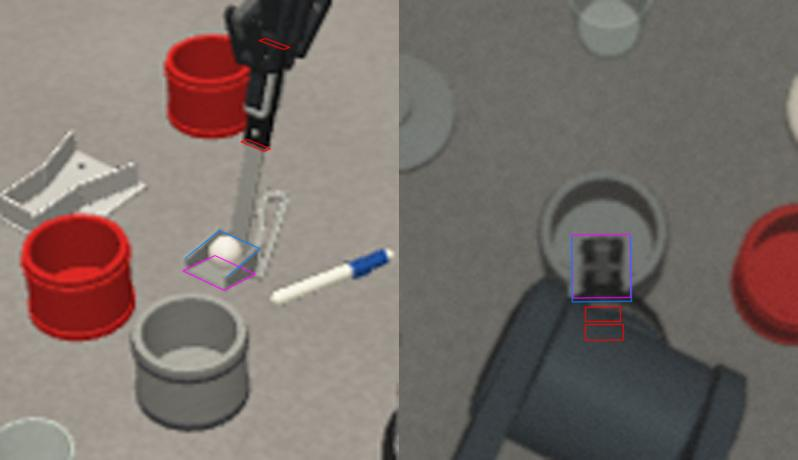

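Emit:
{"method": "servo_tool", "body": {
  "motion": [
    [-0.6, 3.5, 3.5, 0.055, -0.001, 0.004, -1],
    [-0.6, 4, 3.5, 0.055, -0.001, 0.003, -1],
    [-0.6, 4, 3, 0.055, -0.001, 0.004, -1],
    [0, 5, 2, 0.05, 0, 0, -1],
    [0, 0, 0, 0, 0, 0, -1]
  ]
}}

```text
t: 21.07
tcp_pos: [0.51, 0.0167, 0.2097]
tool_rot: [0.682, 0.73, 0.036, 0.035]
force: [0.6, 0.3, -1.2]
finger_gap: 0.106
```

```bash
python3 -c "
from jv import *
view('u')
P=np.array([.583,.021,0])
f=lambda dx,z,a:(tcp_for_nose(P+[dx,0,z],4,a),Rt(4,a),-1)
plan([f(-.018,.088,-5)+(3,),f(-.018,.081,-20)+(4,),f(-.018,.08,-35)+(4,)])"
```

```text
tcp [0.51   0.0167 0.2097] nose [0.5668 0.0203 0.1028] yaw,pitchup,roll [ 3.87  5.72 -0.09] t 21.07 F [ 0.6  0.3 -1.2] gap 0.106
CALL [[-0.1,7.3,2.5,0.061,0,-0.001,-1],[-0.1,7.5,2,0.062,0,-0.001,-1],[-0.2,7.6,1.6,0.061,0,0,-1],[0,7.8,-0.3,0.065,0,0,-1],[0,7.8,-0.8,0.066,0,0,-1],[0,7.7,-1.2,0.065,0,0,-1],[0,7.5,-1.8,0.066,0,0,-1],[0,7.7,-1.8,0.065,0,0,-1],[0,7.6,-2.3,0.066,0,0,-1],[0,7.5,-2.8,0.065,0,0,-1],[0,7.2,-3.3,0.066,0,0,-1]]
end [0.5915 0.0228 0.1982]
```

Emit:
{"method": "servo_tool", "body": {
  "motion": [
    [0, 2, 6, 0.015, 0, 0, -1],
    [0, 4, 5, 0.03, 0, 0, -1],
    [0, 6, 3, 0.05, 0, 0, -1],
    [0, 7, 2, 0.055, 0, 0, -1],
    [0, 7, 0, 0.055, 0, 0, -1],
    [0, 0, 0, 0, 0, 0, -1],
    [0, 0, 0, 0, 0, 0, -1]
  ]
}}

```text
t: 21.75
tcp_pos: [0.5261, 0.0201, 0.1906]
tool_rot: [0.682, 0.729, -0.043, -0.042]
force: [-1.3, -0.6, 2.8]
finger_gap: 0.105
```

```bash
python3 -c "
from jv import *
view('w')
P=np.array([.583,.021,0])
f=lambda dx,z,a:(tcp_for_nose(P+[dx,0,z],4,a),Rt(4,a),-1)
plan([f(-.018,.081,-20)+(3,),f(-.018,.08,-35)+(4,)])"
```

```text
tcp [0.5261 0.0201 0.1906] nose [0.5582 0.0225 0.0739] yaw,pitchup,roll [ 3.79 -6.9   0.13] t 21.75 F [-1.3 -0.6  2.8] gap 0.105
CALL [[-0.6,10.9,-5,0.077,-0.001,-0.001,-1],[-0.5,10.5,-5.8,0.076,-0.001,-0.001,-1],[-0.6,10,-6.6,0.077,-0.001,-0.002,-1],[0,7.7,-1.8,0.065,0,0,-1],[0,7.6,-2.3,0.066,0,0,-1],[0,7.5,-2.8,0.065,0,0,-1],[0,7.2,-3.3,0.065,0,0,-1]]
end [0.5915 0.0229 0.1981]
```

View pics/v_w.png

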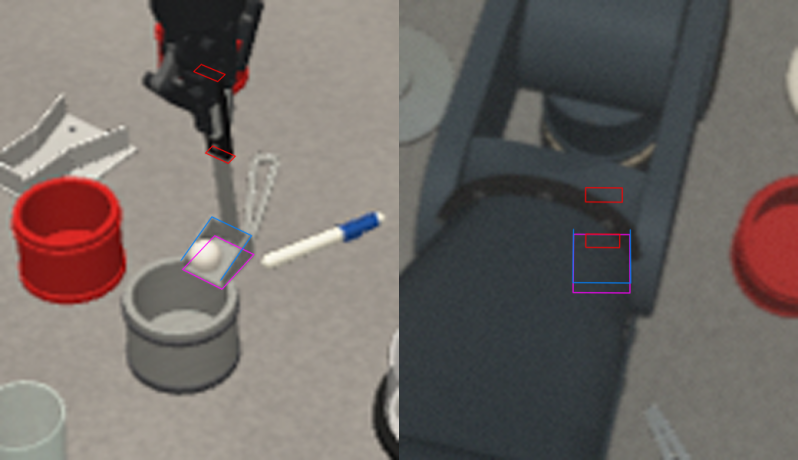

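Emit:
{"method": "servo_tool", "body": {
  "motion": [
    [0, 8, -4, 0.05, 0, 0, -1],
    [0, 8, -3, 0.06, 0, 0, -1],
    [0, 8, -3, 0.06, 0, 0, -1],
    [0, 8, -3, 0.065, 0, 0, -1],
    [0, 7, -3, 0.065, 0, 0, -1],
    [0, 4, -3, 0.06, 0, 0, -1],
    [0, 0, 0, 0, 0, 0, -1],
    [0, 0, 0, 0, 0, 0, -1]
  ]
}}

```text
t: 22.52
tcp_pos: [0.5634, 0.0236, 0.2009]
tool_rot: [0.663, 0.708, -0.175, -0.168]
force: [0.1, 0.1, -2.3]
finger_gap: 0.106
```

```bash
python3 -c "
from jv import *
view('x')"
```

```text
tcp [0.5634 0.0236 0.2009] nose [0.5513 0.0234 0.0804] yaw,pitchup,roll [  3.78 -28.06   0.31] t 22.52 F [ 0.1  0.1 -2.3] gap 0.106
```

View pics/v_x.png

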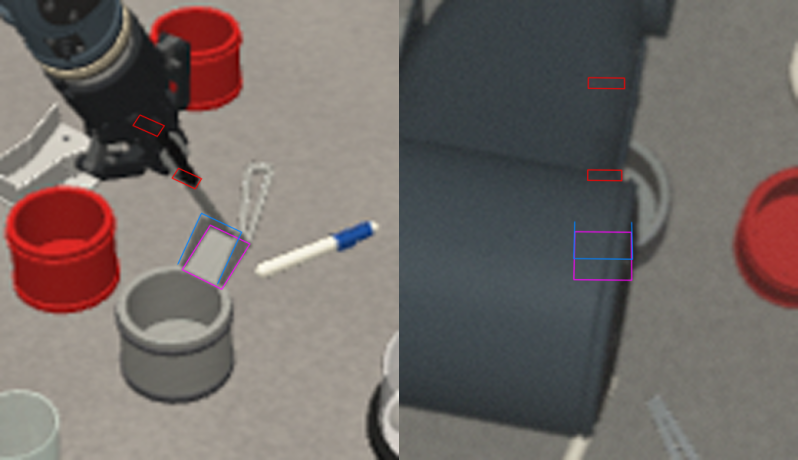

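```bash
python3 -c "
from jv import *
# plan: raise & untilt & go back to dock approach
p,R,s=state()
t=tcp_for_nose((.545,.021,.17),2,0)
plan([(t,Rt(2,0),-1,8)])
D=np.array([.5005,-.2665]);d=np.array([np.cos(np.radians(1.8)),np.sin(np.radians(1.8))])
n=D+d*(-.045); t2=tcp_for_nose((n[0],n[1],.15),1.8,0);print('dock nose',n,t2)"
```

```text
CALL [[0,-11.8,-5.1,-0.061,0,0.004,-1],[0,-11.4,-5.9,-0.062,0.001,0.003,-1],[-0.1,-11.1,-6.5,-0.061,0,0.004,-1],[0,-10.6,-7.2,-0.061,0,0.003,-1],[-0.2,-10.2,-7.9,-0.061,0,0.004,-1],[-0.1,-9.6,-8.4,-0.062,0.001,0.004,-1],[-0.2,-9.2,-9.1,-0.061,0,0.003,-1],[-0.2,-8.5,-9.5,-0.061,0,0.004,-1]]
end [0.4991 0.0194 0.2819]
dock nose [ 0.4555222  -0.26791348] [ 0.4095449  -0.26935838  0.262     ]
```

View pics/scene_x.png

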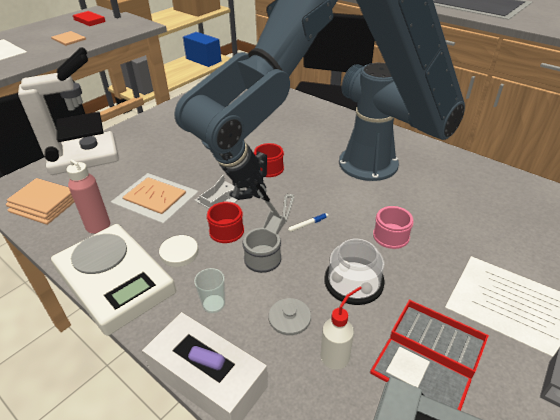

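Emit:
{"method": "servo_tool", "body": {
  "motion": [
    [0, -6, -12, 0, 0, 0, -1],
    [0, -11, -14, -0.06, 0, 0.003, -1],
    [0, -11, -12, -0.065, 0, 0.003, -1],
    [0, -11, -10, -0.065, 0, 0.003, -1],
    [0, -11, -8, -0.065, 0, 0.003, -1],
    [0, -10, -8, -0.065, 0, 0.003, -1],
    [-5, -9, -8, -0.06, 0, 0.003, -1],
    [-12, -9, -8, -0.06, 0, 0.003, -1],
    [-18, -8, -5, -0.05, 0, 0.003, -1],
    [-22, -6, 0, 0, 0, 0, -1],
    [-24, -6, 0, 0, 0, 0, -1],
    [-24, -6, 0, 0, 0, 0, -1]
  ]
}}

```text
t: 23.62
tcp_pos: [0.4764, -0.0814, 0.326]
tool_rot: [0.69, 0.723, 0.012, 0.015]
force: [0.5, -0.3, -1.2]
finger_gap: 0.11
```

```bash
python3 -c "
from jv import *
view('y')
t2=tcp_for_nose((.4555,-.268,.15),1.8,0)
plan([(t2,Rt(1.8),-1,9)])
a=load('top_y')['frame'][150:270,130:330,::-1]; cv2.imwrite('pics/pot_y.png',cv2.resize(a,None,fx=4,fy=4,interpolation=2))"
```

```text
tcp [ 0.4764 -0.0814  0.326 ] nose [ 0.5266 -0.0796  0.2158] yaw,pitchup,roll [ 2.72  2.21 -0.26] t 23.62 F [ 0.5 -0.3 -1.2] gap 0.11
CALL [[-20.2,-8.6,6.9,0.004,0.001,0.001,-1],[-20.3,-8.6,6.9,0.005,0,0.001,-1],[-20.3,-8.5,7,0.004,0.001,0.002,-1],[-20.3,-8.5,6.9,0.004,0.001,0.001,-1],[-20.3,-8.4,7,0.004,0,0.001,-1],[-20.3,-8.3,7.1,0.005,0.001,0.001,-1],[-20.3,-8.3,7,0.004,0.001,0.002,-1],[-20.4,-8.2,7,0.004,0,0.001,-1],[-20.3,-8.2,7.1,0.004,0.001,0.001,-1]]
end [ 0.4095 -0.2694  0.262 ]
```

View pics/pot_y.png

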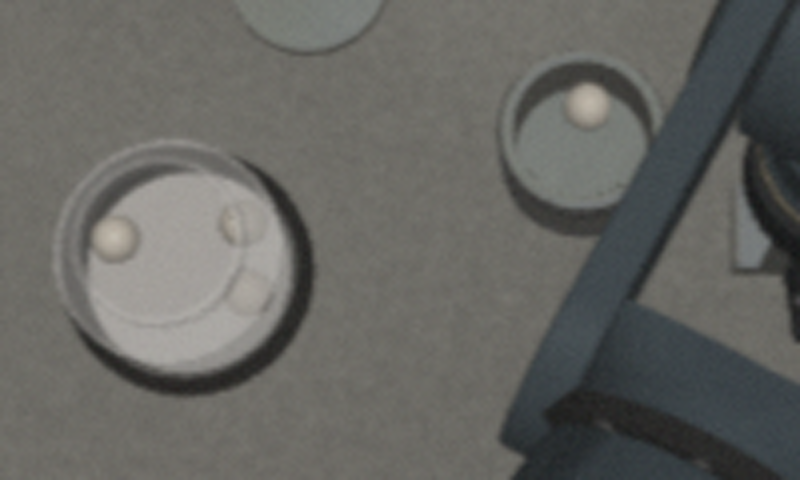

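View pics/v_y.png

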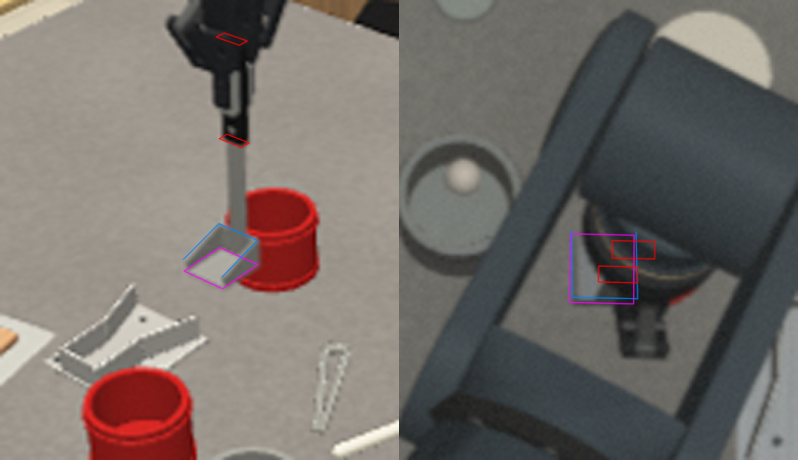

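Emit:
{"method": "servo_tool", "body": {
  "motion": [
    [-20, -10, 5, 0.004, 0.001, 0.001, -1],
    [-22, -9, 5, 0.005, 0, 0.001, -1],
    [-22, -9, 5, 0.004, 0.001, 0.002, -1],
    [-22, -9, 5, 0.004, 0.001, 0.001, -1],
    [-20, -9, 5, 0.004, 0, 0.001, -1],
    [-18, -9, 5, 0.004, 0, 0.001, -1],
    [-16, -8, 5, 0.004, 0, 0, -1],
    [-12, -6, 5, 0, 0, 0, -1],
    [-8, -4, 4, 0, 0, 0, -1],
    [-4, 0, 0, 0, 0, 0, -1],
    [0, 0, 0, 0, 0, 0, -1]
  ]
}}

```text
t: 24.63
tcp_pos: [0.4015, -0.2462, 0.2896]
tool_rot: [0.694, 0.72, 0.006, 0.008]
force: [0.5, 0.3, -0.9]
finger_gap: 0.108
```

```bash
cat >> jv.py <<'E'
from o2 import dock
DK=(.5005,-.2665,np.radians(1.8))
def dview(n):
    p,R,s=state();e=R*Rt(0).inv();nose=p-e.apply([-.046,0,.112]);a=e.as_euler('ZYX',degrees=True)
    c,q=np.cos(DK[2]),np.sin(DK[2]);dx,dy=nose[0]-DK[0],nose[1]-DK[1]
    print('tcp',p.round(4),'nose z',nose[2].round(4),'in dock: nose x %.1f y %.1f mm (home +24)'%(1e3*(c*dx+q*dy),1e3*(-q*dx+c*dy)),'yaw,pitch,roll',a.round(2)*[1,-1,1],'t',round(s['t'],2),'F',s['force'].round(1),'gap',round(s['finger_gap'],3))
    b=snap('scene','scene_%s.png'%n);t=snap('top','top_%s.png'%n)
    def T(v): return tuple(nose+e.apply(v))
    it=dock(*DK)+[([T(v) for v in((0,-.022,0),(0,.022,0),(-.048,.022,0),(-.048,-.022,0))],(255,0,255),True),
        ([T(v) for v in((0,-.022,.012),(-.048,-.022,.025),(-.048,.022,.025),(0,.022,.012))],(255,128,0),False),
        ([T(v) for v in((-.051,-.012,.115),(-.041,-.012,.115),(-.041,.012,.115),(-.051,.012,.115))],(0,0,255),True)]
    overlay(b,it,(170,130,270,220),4,'v_s.png');overlay(t,it,(340,190,440,280),4,'v_t.png')
    cv2.imwrite('pics/v_%s.png'%n,np.hstack([cv2.imread('pics/v_s.png'),cv2.imread('pics/v_t.png')]))
E
python3 -c "
from jv import *
dview('z')
plan([(tcp_for_nose((.4455,-.2682,.06),1.8,0),Rt(1.8),-1,8)])"
```

```text
tcp [ 0.4015 -0.2462  0.2896] nose z 0.1785 in dock: nose x -50.2 y 23.3 mm (home +24) yaw,pitch,roll [ 2.15  1.09 -0.19] t 24.63 F [ 0.5  0.3 -0.9] gap 0.108
CALL [[-3,-0.6,14.7,0.002,0,0.001,-1],[-3,-0.7,14.7,0.003,0.001,0.001,-1],[-3,-0.5,14.7,0.002,0,0.001,-1],[-3,-0.6,14.7,0.002,0,0.001,-1],[-3,-0.5,14.7,0.003,0.001,0,-1],[-3,-0.4,14.6,0.002,0,0.001,-1],[-3,-0.5,14.7,0.002,0,0.001,-1],[-3,-0.4,14.7,0.003,0.001,0.001,-1]]
end [ 0.3995 -0.2696  0.172 ]
```

View pics/v_z.png

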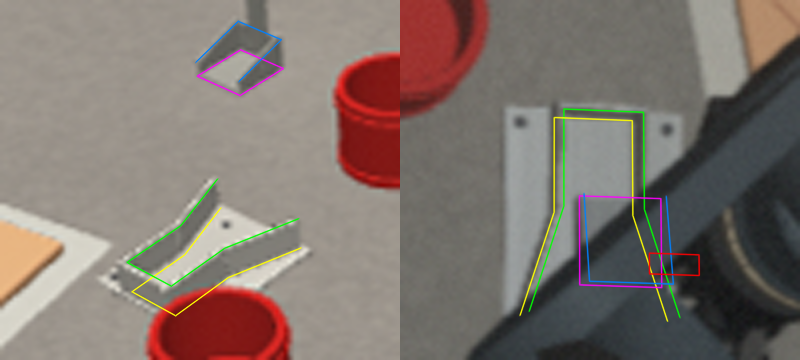

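Emit:
{"method": "servo_tool", "body": {
  "motion": [
    [-5, 0, 8, 0.003, 0, 0.001, -1],
    [-6, -0.5, 14, 0.003, 0.001, 0.001, -1],
    [-6, -0.5, 15, 0.003, 0, 0.001, -1],
    [-5, -0.5, 15, 0.003, 0, 0.001, -1],
    [-3, -0.5, 15, 0.003, 0, 0, -1],
    [-1, -0.5, 15, 0.002, 0, 0, -1],
    [0, 0, 12, 0, 0, 0, -1],
    [0, 0, 8, 0, 0, 0, -1],
    [0, 0, 0, 0, 0, 0, -1],
    [0, 0, 0, 0, 0, 0, -1]
  ]
}}

```text
t: 25.57
tcp_pos: [0.4067, -0.2695, 0.183]
tool_rot: [0.691, 0.723, 0.001, 0.004]
force: [0.5, -1.3, -1.1]
finger_gap: 0.106
```

```bash
python3 -c "
from jv import *
dview('A')
plan([(tcp_for_nose((.4455,-.2682,.01),1.8,0),Rt(1.8),-1,8)])"
```

```text
tcp [ 0.4067 -0.2695  0.183 ] nose z 0.0713 in dock: nose x -47.1 y -0.0 mm (home +24) yaw,pitch,roll [ 2.57  0.35 -0.28] t 25.57 F [ 0.5 -1.3 -1.1] gap 0.106
CALL [[0.1,-1,7.7,0.001,0.001,0.002,-1],[0.1,-0.9,7.7,0.001,0,0.001,-1],[0.1,-1,7.7,0.001,0.001,0.002,-1],[0.1,-0.9,7.7,0,0.001,0.002,-1],[0.1,-1,7.7,0.001,0.001,0.001,-1],[0,-0.9,7.7,0.001,0,0.002,-1],[0.1,-1,7.7,0.001,0.001,0.002,-1],[0.1,-0.9,7.7,0.001,0.001,0.001,-1]]
end [ 0.3995 -0.2696  0.122 ]
```

View pics/v_A.png

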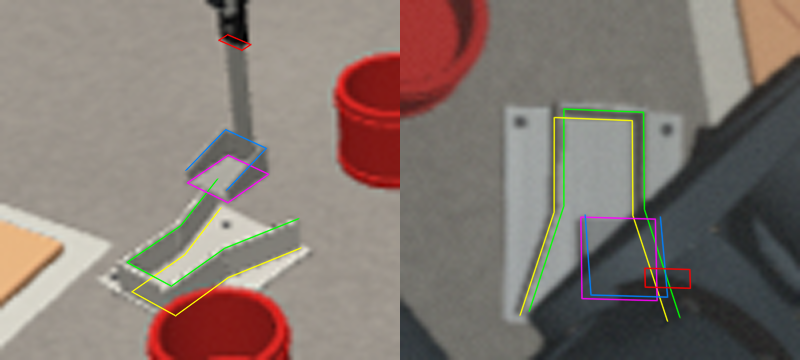

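Aligned with the dock centre line; lowering.

Emit:
{"method": "servo_tool", "body": {
  "motion": [
    [0, -1, 7, 0.001, 0.001, 0.002, -1],
    [0, -1, 8, 0.001, 0.001, 0.002, -1],
    [0, -1, 8, 0.001, 0.001, 0.002, -1],
    [0, -1, 8, 0.001, 0.001, 0.002, -1],
    [0, -1, 8, 0, 0, 0.002, -1],
    [0, 0, 8, 0, 0, 0.002, -1],
    [0, 0, 6, 0, 0, 0, -1],
    [0, 0, 4, 0, 0, 0, -1],
    [0, 0, 0, 0, 0, 0, -1],
    [0, 0, 0, 0, 0, 0, -1]
  ]
}}

```text
t: 26.5
tcp_pos: [0.4028, -0.2716, 0.1221]
tool_rot: [0.696, 0.718, 0.0, 0.004]
force: [0.1, 0.4, -1.0]
finger_gap: 0.105
```

```bash
python3 -c "
from jv import *
dview('B')"
```

```text
tcp [ 0.4028 -0.2716  0.1221] nose z 0.0104 in dock: nose x -51.2 y -2.5 mm (home +24) yaw,pitch,roll [ 1.79  0.31 -0.26] t 26.5 F [ 0.1  0.4 -1. ] gap 0.105
```

View pics/v_B.png

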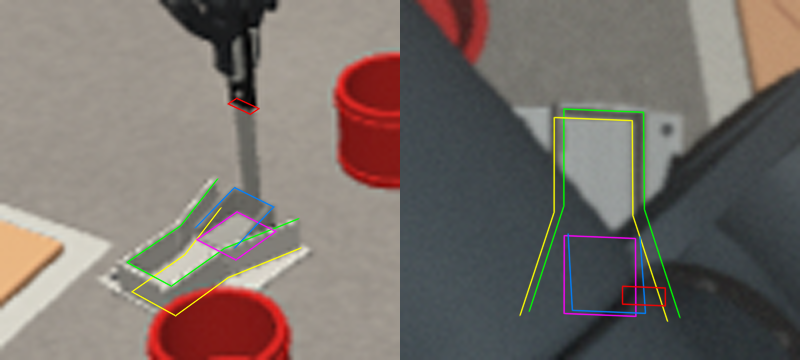

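Emit:
{"method": "servo_tool", "body": {
  "motion": [
    [2, 0, 2, 0, 0.004, 0, -1],
    [1, 3, 2, 0, 0, 0, -1],
    [0, 6, 0.5, 0, 0, 0, -1],
    [0, 8, 0, 0, 0, 0, -1],
    [0, 8, 0, 0, 0, 0, -1],
    [0, 6, 0, 0, 0, 0, -1],
    [0, 0, 0, 0, 0, 0, -1]
  ]
}}

```text
t: 27.18
tcp_pos: [0.439, -0.2686, 0.1196]
tool_rot: [0.696, 0.718, 0.002, 0.005]
force: [-0.5, -0.2, -1.4]
finger_gap: 0.111
```

```bash
python3 -c "
from jv import *
dview('C')"
```

```text
tcp [ 0.439  -0.2686  0.1196] nose z 0.0081 in dock: nose x -14.4 y -0.7 mm (home +24) yaw,pitch,roll [ 1.79  0.58 -0.27] t 27.18 F [-0.5 -0.2 -1.4] gap 0.111
```

View pics/v_C.png

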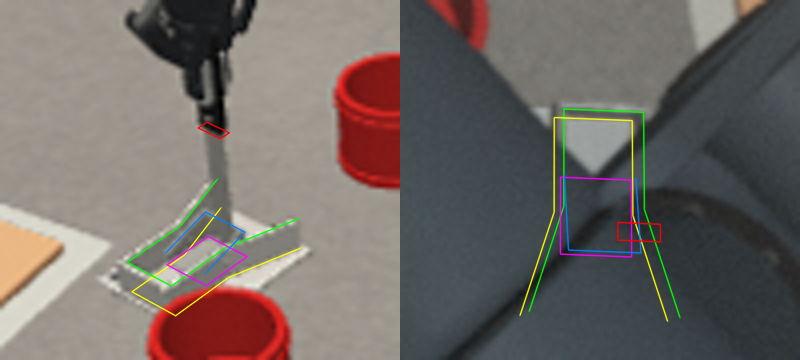

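Emit:
{"method": "servo_tool", "body": {
  "motion": [
    [0, 4, 0.5, 0.003, 0.003, 0, -1],
    [0, 7, 0.5, 0.003, 0, 0, -1],
    [0, 7, 0.5, 0, 0, 0, -1],
    [0, 6, 0, 0, 0, 0, -1],
    [0, 3, 0, 0, 0, 0, -1],
    [0, 0, 0, 0, 0, 0, -1]
  ]
}}

```text
t: 27.78
tcp_pos: [0.4668, -0.2674, 0.1177]
tool_rot: [0.696, 0.718, 0.0, 0.001]
force: [0.9, 0.3, -1.7]
finger_gap: 0.105
```

```bash
python3 -c "
from jv import *
dview('D')"
```

```text
tcp [ 0.4668 -0.2674  0.1177] nose z 0.0057 in dock: nose x 12.4 y 0.0 mm (home +24) yaw,pitch,roll [ 1.76  0.06 -0.02] t 27.78 F [ 0.9  0.3 -1.7] gap 0.105
```

View pics/v_D.png

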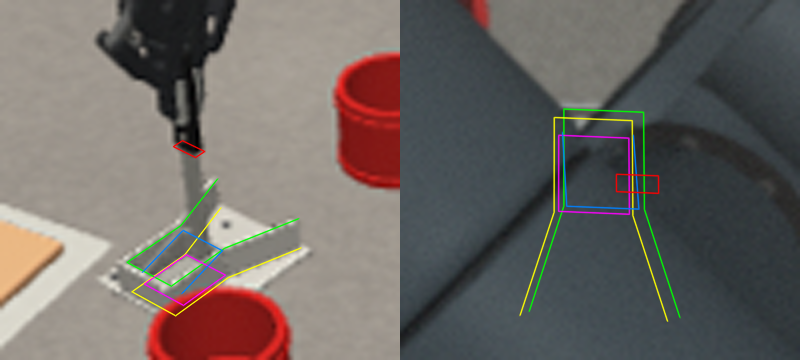

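Emit:
{"method": "servo_tool", "body": {
  "motion": [
    [0, 4, 0, 0, 0, 0, -1],
    [0, 5, 0, 0, 0, 0, -1],
    [0, 4, 0, 0, 0, 0, -1],
    [0, 3, 0, 0, 0, 0, -1]
  ]
}}

```text
t: 28.22
tcp_pos: [0.4812, -0.2669, 0.1175]
tool_rot: [0.696, 0.718, -0.001, -0.001]
force: [-2.9, -1.4, 1.9]
finger_gap: 0.106
```

```bash
python3 -c "
from jv import *
dview('E')"
```

```text
tcp [ 0.4812 -0.2669  0.1175] nose z 0.0054 in dock: nose x 26.4 y 0.1 mm (home +24) yaw,pitch,roll [ 1.73 -0.17  0.  ] t 28.22 F [-2.9 -1.4  1.9] gap 0.106
```

Emit:
{"method": "servo_tool", "body": {
  "motion": [
    [0, 4, 1.5, 0, 0, 0, -1],
    [0, 4, 1.5, 0, 0, 0, -1],
    [0, 1, 1, -0.003, 0, 0, -1],
    [0, 0, 0, 0, 0, 0, -1]
  ]
}}

```text
t: 28.65
tcp_pos: [0.4822, -0.267, 0.1173]
tool_rot: [0.695, 0.719, -0.006, -0.006]
force: [-0.7, -0.2, -3.4]
finger_gap: 0.106
```

```bash
python3 -c "
from jv import *
dview('F')"
```

```text
tcp [ 0.4822 -0.267   0.1173] nose z 0.0045 in dock: nose x 25.7 y 0.3 mm (home +24) yaw,pitch,roll [ 2.   -1.03 -0.  ] t 28.65 F [-0.7 -0.2 -3.4] gap 0.106
```

View pics/v_F.png

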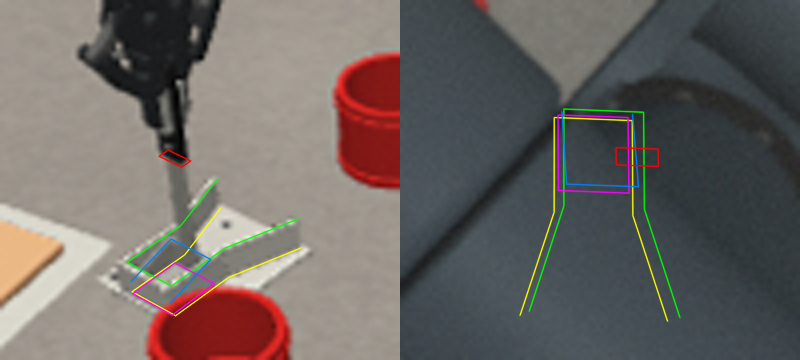

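Emit:
{"method": "servo_tool", "body": {
  "motion": [
    [0, -1, 1, -0.012, 0, 0, -1],
    [0, 0, 1, -0.006, 0, 0, -1],
    [0, 0, 0, 0, 0, 0, -1]
  ]
}}

```text
t: 29.0
tcp_pos: [0.4804, -0.2671, 0.1165]
tool_rot: [0.694, 0.72, -0.0, -0.0]
force: [-0.6, -0.6, -2.8]
finger_gap: 0.106
```

```bash
python3 -c "
from jv import *
dview('G')"
```

```text
tcp [ 0.4804 -0.2671  0.1165] nose z 0.0045 in dock: nose x 25.9 y 0.2 mm (home +24) yaw,pitch,roll [ 2.06 -0.01 -0.01] t 29.0 F [-0.6 -0.6 -2.8] gap 0.106
```

Level, on the floor and at the stop. Release.

Emit:
{"method": "servo_tool", "body": {
  "motion": [
    [0, 0, 0, 0, 0, 0, -0.6],
    [0, 0, 0, 0, 0, 0, -0.3],
    [0, 0, 0, 0, 0, 0, 0],
    [0, 0, 0, 0, 0, 0, 0.4],
    [0, 0, 0, 0, 0, 0, 0.8],
    [0, 0, 0, 0, 0, 0, 1],
    [0, 0, 0, 0, 0, 0, 1],
    [0, 0, 0, 0, 0, 0, 1],
    [0, 0, 0, 0, 0, 0, 1],
    [0, 0, 0, 0, 0, 0, 1]
  ]
}}

```text
t: 29.93
tcp_pos: [0.4857, -0.267, 0.1163]
tool_rot: [0.695, 0.719, 0.003, 0.003]
force: [0.3, 0.6, -0.4]
finger_gap: 0.999
```

```bash
python3 -c "
from chk import *
b=snap('scene','scene_H.png')
fing(b,(165,85,255,205),5,'fzH.png',off=.035)"
```

```text
[ 0.4854 -0.267   0.1513] reported [ 0.4857 -0.267   0.1163] [-0.0092 -0.0007 -0.0033] 29.9833 1.000552147465747 [ 0.6  0.2 -0.2]
```

View pics/fzH.png

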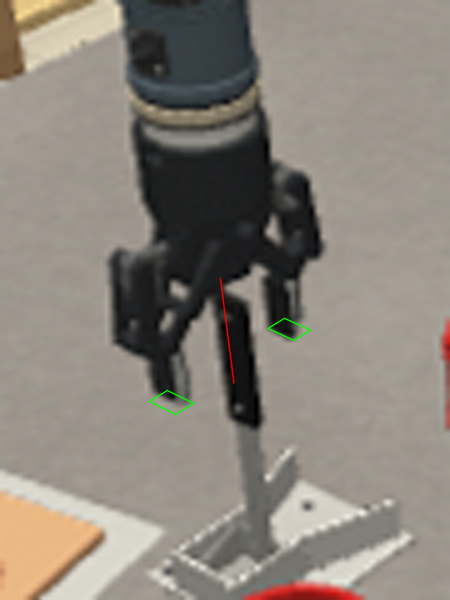

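Free of the grip; the scoop stands upright. Retreat straight up, then away.

Emit:
{"method": "servo_tool", "body": {
  "motion": [
    [0, -1, -6, 0.003, 0, 0, 1],
    [0, -1, -12, 0.003, 0, 0, 1],
    [0, -1, -16, 0.003, 0, 0, 1],
    [0, 0, -20, 0, 0, 0, 1],
    [0, 0, -20, 0, 0, 0, 1],
    [0, 0, -20, 0, 0, 0, 1],
    [0, 0, -20, 0, 0, 0, 1],
    [0, 0, -20, 0, 0, 0, 1],
    [6, 0, -16, 0, 0, 0, 1],
    [14, 0, -8, 0, 0, 0, 1],
    [20, 0, 0, 0, 0, 0, 1],
    [24, 0, 0, 0, 0, 0, 1]
  ]
}}

```text
t: 30.98
tcp_pos: [0.4792, -0.2041, 0.2855]
tool_rot: [0.697, 0.717, -0.001, 0.001]
force: [0.5, 0.2, -0.4]
finger_gap: 0.997
```

Emit:
{"method": "servo_tool", "body": {
  "motion": [
    [26, -2, 0, 0, 0, 0, 1],
    [26, -2, 0, 0, 0, 0, 1],
    [26, -2, 0, 0, 0, 0, 1],
    [26, -2, 0, 0, 0, 0, 1],
    [26, -2, 0, 0, 0, 0, 1],
    [26, -2, 0, 0, 0, 0, 1],
    [26, -2, 0, 0, 0, 0, 1],
    [24, -2, 0, 0, 0, 0, 1],
    [18, 0, 0, 0, 0, 0, 1],
    [10, 0, 0, 0, 0, 0, 1],
    [0, 0, 0, 0, 0, 0, 1],
    [0, 0, 0, 0, 0, 0, 1]
  ]
}}

```text
t: 31.98
tcp_pos: [0.4431, 0.0539, 0.2845]
tool_rot: [0.695, 0.719, -0.002, -0.005]
force: [-0.4, -0.5, -0.2]
finger_gap: 1.0
```

```bash
python3 - <<'E'
from plan import *
for n in('scene','top'): snap(n,n+'9.png')
print(manip.sense()['tcp_pos'],manip.sense()['t'])
E
python3 o2.py .5005 -.2665 1.8 .5252 -.2658 9
```

```text
[0.443522   0.05307029 0.28453373] 32.0833
```

View pics/d.png

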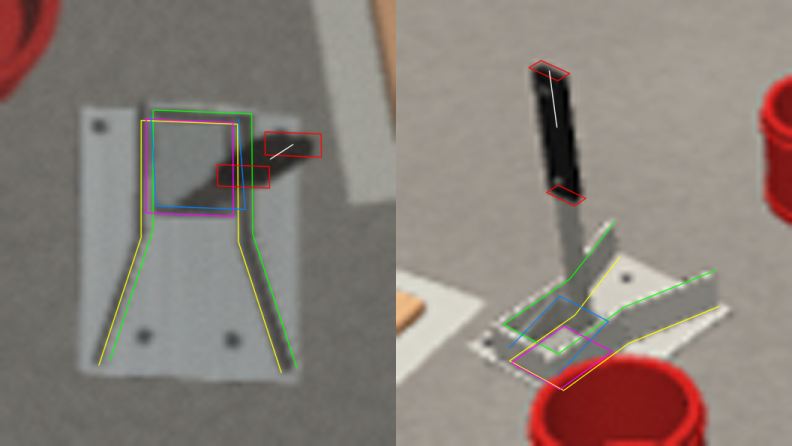

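View pics/top9.png

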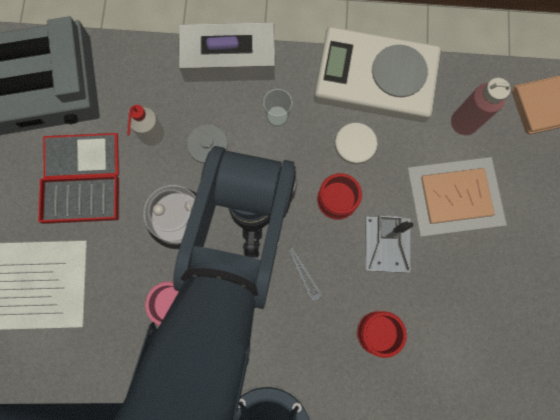

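View pics/scene9.png

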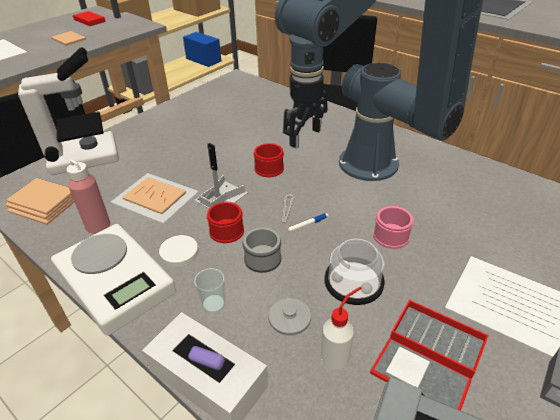

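The scoop is docked at (212,175), the pot is unmoved at (262,249), the remaining balls are in the jar at (355,280), the bench is clear, and the arm is free.

```bash
python3 -c "
from station import manip
print(manip.sign_off())"
```

```text
the job is handed in; nothing more can be done
None
```

I scooped one ball out of the storage jar, tipped it from close above into the steel milling jar and put the scoop back in its dock. I handed the job in at about 32 s of the 64 s allowed; hand-in gave no verdict.

**Last checks:**
- **Balls:** After the pour, the top view showed one ball in the milling jar and three in the storage jar. In the final pictures the arm hid the milling jar from above. No ball lay on the bench.
- **Scoop:** It stands upright in the dock throat. Before release it measured within 0.3 mm of the centre line and 0.3° of the dock's direction, with its underside on the tray floor. It was pushed until it would go no further. The nose read 26 mm ahead of dock_home where 24 mm was expected, which is within camera error. The model overlay on the final pictures agrees.
- **Milling jar and bystanders:** All looked unmoved in the final pictures, compared by eye.
- **Arm:** It was clear of everything, with the gripper open.

**What disagreed or went wrong:**
- **Tool position:** The reported tool point lay about 35 mm beyond where the cameras showed the fingertips. I corrected for this along the tool axis and confirmed it with the scoop tilted.
- **Pot rim touched:** While tipping, the scoop dropped lower than planned and its underside rested lightly on the milling jar's rim, with about 5 N of force. The jar did not visibly move.

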